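Feed an offcut under the trimmer guard with the push stick

TASK

Load the bench trimmer: take the wooden push stick from its sloping rest and, with its toe behind the offcut lying on the infeed bed, push the offcut in under the low guard until it has pushed the hidden sliding stop plate all the way home; you will feel a light drag and then a firm end, so push gently and do not ram it. Keep the fingers off the offcut, draw the stick out again and lay it back in its rest the way it was.

Things in the scene. Friction and masses are not known exactly. Their poses are not given: they have to be found in the camera images.
- trimmer: Fixed grey bench trimmer. Origin: on the table (z = 0) under the middle of the guard's mouth; +y = feed direction, z up. Aluminium bed 100 mm wide, top at z = 12 mm, from y = -140 (infeed end) to +190 mm; housing over the guard, y 0 to 190, up to z = 150 mm. Two side guides 20 mm high flare from the mouth to 70 mm apart at y = -60 mm.
- trimmer_mouth (a point): Middle of the guard's mouth at bed level (trimmer y = 0, z = 12 mm; axes as the trimmer's). From here a straight closed channel 51 mm wide, 28 mm high runs 190 mm along +y. In it a stop block is clamped at an unknown depth: the front of its stop plate, not yet pressed, stands 130 to 160 mm past the mouth.
- visor_rim (a point): Middle of the dark free edge of a clear chip visor, 88 mm wide (x), that hangs over the infeed bed from here (trimmer y = -135 mm, z = 142 mm; 8 mm thick) to the housing. Near the end of the push an upright gripper on the stick's handle is liable to run into it, so lean the hand back, away from the mouth.
- workpiece: Wooden offcut 45 x 90 x 20 mm (x, y, z), 35 to 70 g, loose on the infeed bed, its length roughly along the feed direction, up to 0.1 rad askew and 6 mm off the centre line, its rear end 115 to 130 mm before the mouth. Origin: centre of its underside. Fed in square, its y axis lies along the trimmer's.
- stop_plate (a joint): Sliding stop plate hidden in the channel: 0 = not pressed, 0.008 m = fully home against a hard end. It drags with about 3 N, has no spring and stays where it is pushed. A push of 6 to 12 N brings it home; the stick must never press the offcut with more than 40 N.
- push_stick: Plywood push stick, 90 g, 230 mm long (y), 18 mm thick (x). Origin: underside of the toe face, mid thickness; +y points out of the toe, z is its upper side. Tongue, y 0 to -130 mm, is 12 mm high; handle, y -130 to -230 mm, 44 mm high; underside straight. At first it lies in the rest, toe down, sloping 40 degrees; it must be nearly level to go into the channel.
- push_stick_grip (a point): Point in the stick's handle to pinch it across its 18 mm thickness (along its x): y = -203 mm, z = 28 mm in the stick's frame; axes as the stick's.
- stick_rest: Fixed steel rest: a trough open at the top, its floor falling 40 degrees towards the rest's +y, with a low lip at the bottom end. Origin on the table under the low end; z up. Trough 26 mm wide; its walls run 118 mm up the slope from the lip and stand 18 mm above the floor; from 120 to 220 mm up the slope only a rib 12 mm wide carries the handle, free at both sides.
- stick_rest_toe (a point): Where the push stick's origin lies when it is home in the rest: x = 0, y = 0, z = 16 mm of the rest's frame; axes as the rest's. The stick's x axis is then along the rest's x axis and its y axis points 40 degrees down along the slope.

How it is judged (in metres and radians):
On the way, in this order (a step that is already met when the one before it is completed fails the run):
1. the push stick is taken out of its rest (distance between push_stick and stick_rest_toe above 0.08 m), for 0.2 s.
2. the toe of the stick, behind the offcut, has brought the stop plate home (value of joint stop_plate above 0.0065 m and horizontal distance between push_stick and workpiece below 0.065 m and y of workpiece in the frame of trimmer above 0.085 m), for 0.05 s.
At the end, for the whole second after the job is handed in: Stop plate at 6.5 mm or more of 8 mm; offcut wholly in the guard (centre over 85 mm past the mouth), square within 0.12 rad; push stick still in its rest, toe down within 15 mm of home, sloping 40 degrees (8 more or less), upper side up, not turned beyond 0.17 rad; nothing moves (value of joint stop_plate above 0.0065 m and y of workpiece in the frame of trimmer above 0.085 m and angle between the y axis of workpiece and the y axis of trimmer, either way round below 0.12 rad and distance between push_stick and stick_rest_toe below 0.015 m and angle between the x axis of push_stick and the x axis of stick_rest, either way round below 0.17 rad and angle between push_stick's own y axis and vertical between 2.12 and 2.42 rad and angle between push_stick's own z axis and vertical below 0.9 rad and linear speed of each of push_stick, workpiece below 0.02 m/s); the robot touches nothing.
It fails at once if the fingers touch the offcut (contact force between the fingers and workpiece above 0.5 N).
It fails at once if the stick presses the offcut with more than 40 N (contact force between push_stick and workpiece above 40 N).
It also fails if it takes over 67 s, if anything falls off the work surface, if the arm or the gripper's body presses on something with over 40 N, if the wrist force passes 120 N, or if a joint passes its speed limit or range.

ROBOT

A 6-joint arm with a two-finger parallel gripper is mounted at the origin on a cart in front of the work surface, level with it; the furniture and walls round the work are solid. World frame = base frame: x ahead of the robot, y to its left, z up, the work surface at z = 0. Lengths are in m, angles in degrees, forces in N, time in s.
With the tool pointing down it reaches from about 0.35 to 0.875 m from the base axis. Payload 4.2 kg.
Tool frame: the origin (TCP) lies midway between the tips of the shut fingers; the grasp point (between the pads) lies behind it (manip.grip_point_offset is the z of the grasp point in the tool frame, in m); z points along the fingers, y is the line along which they close (so a half turn about z gives the same grasp; the last joint's range is limited). The gripper opens to 87 mm and grips with 3 to 60 N. Pads are 19 mm wide; open, the fingers measure 117 mm over their backs; the gripper's body (75 mm by 190 mm) begins 51 mm behind the grasp point.
Start: joints at [91.135, 22.042, 0.453, 0, -68.411, -14.817], TCP at [0.148, 0.607, 0.223] pointing down, gripper open.
Joint ranges: [-179.83, 179.83], [-69.29, 118.12], [-61.27, 80.66], [-181.25, 117.63], [-171.15, -9.14], [-177.46, 177.46]. Speed limits (degrees/s): [159.86, 159.86, 180, 180, 180, 180].

INTERFACE

Orientations are given as a 3x3 rotation matrix whose columns are the frame's x, y, z axes.
In Python, from station import manip gives the robot as it stands. The module is installed in compiled form; this text tells all that it offers.
- The arm moves only by the tool apply_moves, never from a script. Its argument "rows" is a list of rows, each an object with "dp": the shift along the tool's x, y, z in mm, a list of three; "delta_rot": the turn, a rotation vector about the tool's x, y, z in degrees, a list of three; "claw": the opening in per cent of the stroke, from 0 (shut) to 100 (fully open). In form: [{"dp": [tx, ty, tz], "delta_rot": [wx, wy, wz], "claw": claw}, ...]. A call has 1 to 12 rows; each row shifts and turns the commanded pose from where the row before left it, along the tool's axes as they then stand; what a row does not reach is not made up. A row lasts 1/12 s, in which the tool goes at most 41.7 mm and 7.16 degrees, less where a joint would pass 70% of its speed; a pose out of reach is approached as far as the arm can. A call is refused whole if a number of a shift passes 41.7 or a number of a turn 7.16, either way. A call with a gripper value outside its range is refused whole. The fingers move at their own pace and stop on an object; "grip_force" is the grip in N (left out, the last holds). Time passes only in rows, so rows that do not move let the fingers close. It gives the time, the measured TCP pose, the force, the opening and the grip force at its end, in the units of the state.
- manip.get_state(): the state, without advancing time (a new reading comes with each control period).
- manip.get_image(name): name is "scene" or "top" or "wrist"; returns a dict with "pixels" (420x560x3 uint8, blue, green, red), "intrinsics" (3x3 intrinsics, pixels), "eye" and "orientation" of the camera in the world. Camera axes: x right, y up, looking along -z (the intrinsics and any distortion apply to the point x, -y, -z); pixel columns grow to the right and rows downward; lengths in m; the calibration is good to about 2 mm. The wrist camera is an equidistant fisheye: a pixel r from the principal point sees the ray r / f radians off the axis. A picture is of the moment at which its call begins. There is no depth.
- manip.job_done(): hands the job in; it is judged then, once.
The state is a dict: "time": time; "q": joint angles; "joint_velocities": joint speeds; "joint_torque": joint torques, N m; "ee_pos": TCP position; "ee_rot": TCP orientation; "ft_force": force on the tool from outside, world axes, zero at the start; "wrist_torque": the same for the moment, N m; "gripper_width": finger opening in m; "grasp_force": force on a finger pad.
Only numpy, scipy, OpenCV 4.12 (cv2) and the standard library are available. Lean on these libraries where they do the work, as an engineer would, in place of code of your own. Each camera call takes 0.05 s, during which the arm holds its last target. There are 200 camera calls.

## Working session

There is one attempt and no reset: what is moved stays moved. The work goes in short steps, Python scripts to look and compute and a tool call to move; the robot and the scene stay as the last step left them, time stands still between calls to the robot, and variables do not carry over. Pictures are saved under pics/ and viewed, at most 10 in all, crops included, and the job is handed in when it is done.

Besides the shell and the picture viewer there is one more tool, called after ">>>" by a JSON object that holds its "op" and its "data". apply_moves: Moves the arm, as the interface text tells. Its arguments: {"type":"object","properties":{"rows":{"type":"array","items":{"type":"object","properties":{"dp":{"type":"array","items":{"type":"number"}},"delta_rot":{"type":"array","items":{"type":"number"}},"claw":{"type":"number"}}}},"grip_force":{"type":"number"}},"required":["rows"]}

```bash
mkdir -p pics; python3 - <<'E'
from station import manip
import cv2,pickle,numpy as np
s=manip.get_state();print(s, manip.grip_point_offset)
d={}
for n in ("scene","top","wrist"):
    im=manip.get_image(n);d[n]=im;cv2.imwrite(f"pics/{n}0.png",im["pixels"]);print(n,im["intrinsics"],im["eye"],im["orientation"])
pickle.dump(d,open("i0.pkl","wb"))
E
```

```text
{'time': 0.0, 'q': array([ 9.11352412e+01,  2.20917675e+01,  3.79334698e-01, -2.85828535e-02,
       -6.84092000e+01, -1.48174928e+01]), 'joint_velocities': array([-0.01200698, -0.02977705,  0.02914355, -0.0948241 , -0.19367772,
        0.03673514]), 'joint_torque': array([-1.84133343e-03, -3.90659344e+01,  1.87393159e+01,  4.21976969e+00,
        1.09062347e-02, -1.97122949e-04]), 'ee_pos': array([0.14766677, 0.6066928 , 0.221447  ]), 'ee_rot': array([[ 9.71578904e-01, -2.36715557e-01, -4.21712561e-04],
       [-2.36715914e-01, -9.71576570e-01, -2.13162133e-03],
       [ 9.48618868e-05,  2.17086439e-03, -9.99997639e-01]]), 'ft_force': array([-0.47779391,  0.3620708 ,  0.46385346]), 'wrist_torque': array([ 0.02541575, -0.01565131,  0.06110904]), 'grasp_force': 0.0, 'gripper_width': 0.08716430216554989} -0.0187
scene [[413.87077957   0.         285.24078414]
 [  0.         413.87077957 205.26415802]
 [  0.           0.           1.        ]] [-0.09819234 -0.24958685  0.63398056] [[ 0.47042745  0.52350214 -0.71038266]
 [-0.88234226  0.26714843 -0.38743238]
 [-0.01304407  0.80905947  0.58758202]]
top [[414.71421394   0.         273.46984754]
 [  0.         414.71421394 204.04028392]
 [  0.           0.           1.        ]] [-0.00086276 -0.06919709  0.78779405] [[ 0.28819583  0.76103502 -0.58117885]
 [-0.95756744  0.23081061 -0.1726009 ]
 [ 0.00278692  0.6062608   0.79526101]]
wrist [[325.1922621    0.         272.69645036]
 [  0.         325.1922621  210.43331796]
 [  0.           0.           1.        ]] [0.21161688 0.59205174 0.38277084] [[-0.23709487  0.94275227  0.23452971]
 [-0.97148351 -0.2306807  -0.05482886]
 [ 0.00241145 -0.24084138  0.97056149]]
```

View pics/scene0.png

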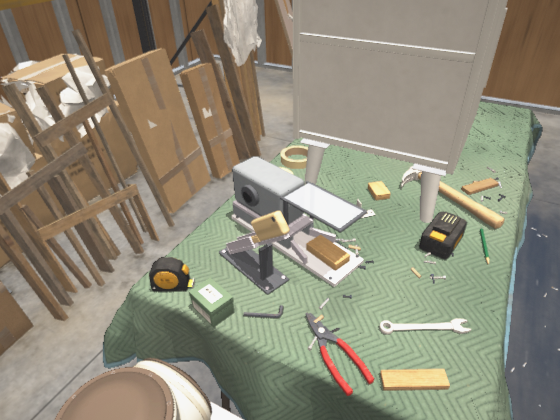

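View pics/top0.png

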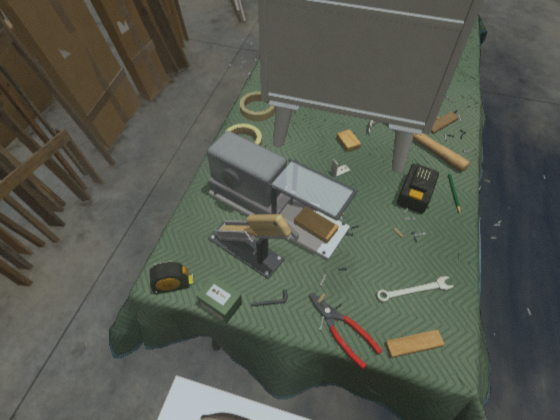

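View pics/wrist0.png

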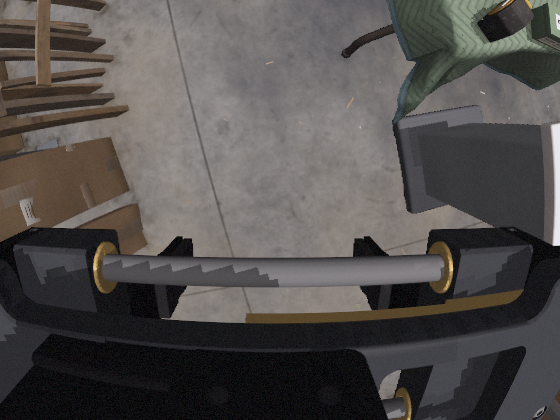

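```bash
python3 - <<'E'
import cv2
for n,(x,y) in {"scene":(220,150),"top":(200,128)}.items():
    c=cv2.imread(f"pics/{n}0.png")[y:y+150,x:x+160]
    c=cv2.resize(c,None,fx=5,fy=4,interpolation=cv2.INTER_CUBIC) if 0 else cv2.resize(c,None,fx=4,fy=4,interpolation=cv2.INTER_CUBIC)
    for k in range(0,160,20):
        cv2.putText(c,str(x+k),(k*4,8),0,.33,(0,0,255));cv2.line(c,(k*4,10),(k*4,14),(0,0,255))
        if k<150: cv2.putText(c,str(y+k),(0,k*4+4),0,.33,(0,0,255))
    cv2.imwrite(f"pics/{n}c.png",c)
E
```

```text
(no output)
```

View pics/scenec.png

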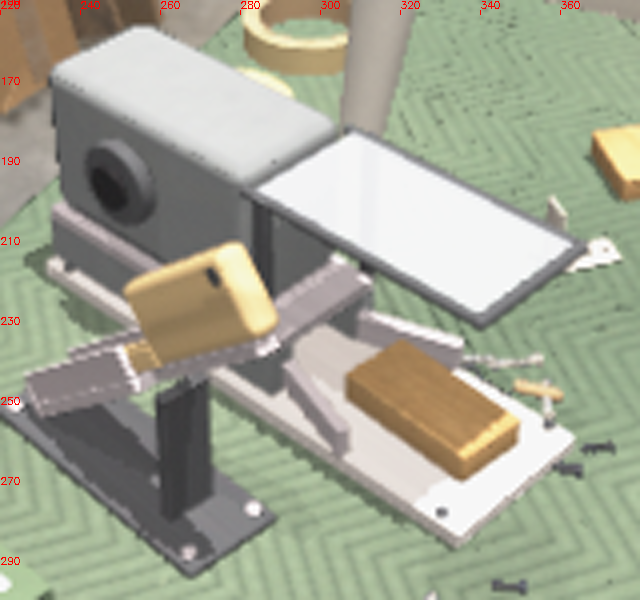

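View pics/topc.png

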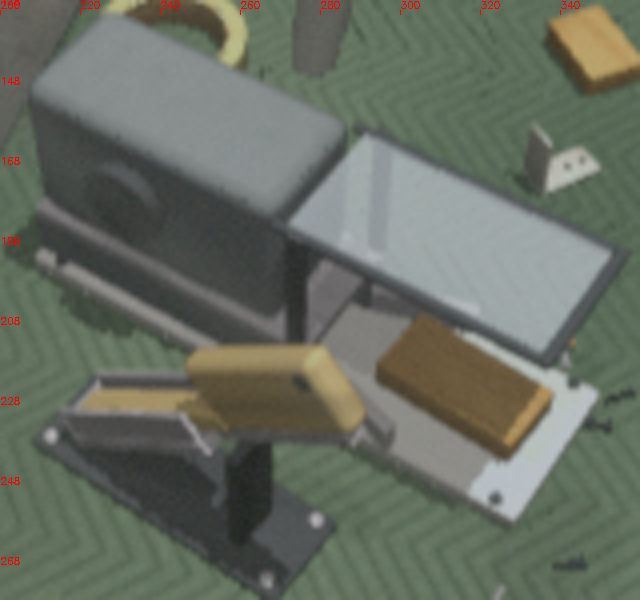

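```bash
cat > h.py <<'E'
import numpy as np,pickle
from scipy.optimize import least_squares
from scipy.spatial.transform import Rotation as R
OFF={"scene":(220,150),"top":(200,128)}
def proj(c,P):
    p=(np.atleast_2d(P)-c["eye"])@c["orientation"]; u=np.c_[p[:,0],-p[:,1],-p[:,2]]
    K=c["intrinsics"]; return (u/u[:,2:])[:,:2]@K[:2,:2].T+K[:2,2]
def fit(cams,obs,mk,p0):
    # obs: list (cam, localpt mm, crop px)
    def f(p):
        r=[]
        for c,l,uv in obs:
            w=mk(p,np.array(l)/1000.); r.append(proj(cams[c],w)[0]-(np.array(uv)/4+OFF[c]))
        return np.ravel(r)
    s=least_squares(f,p0,loss="soft_l1",x_scale=[.1,.1,.1,.5]); return s.x,f(s.x).reshape(-1,2)
Rz=lambda a:R.from_euler("z",a)
E
python3 - <<'E'
from h import *
C=pickle.load(open("i0.pkl","rb"))
mk=lambda p,l:Rz(p[3]).apply(l)+p[:3]
o=[("scene",(-50,-140,12),(458,540)),("scene",(50,-140,12),(574,434)),("scene",(-44,-139,142),(482,325)),("scene",(44,-139,142),(584,243)),
("top",(-50,-140,12),(515,518)),("top",(50,-140,12),(598,395)),("top",(-44,-139,142),(548,362)),("top",(44,-139,142),(627,253))]
T,r=fit(C,o,mk,[.4,.2,0,0]);print("trim",T,np.degrees(T[3]));print(r.round(1).tolist())
o=[]
for c,q in {"scene":[(462,462),(518,418),(402,342),(348,378)],"top":[(505,445),(550,393),(425,318),(378,362)]}.items():
    for l,uv in zip([(-22.5,-45,20),(22.5,-45,20),(22.5,45,20),(-22.5,45,20)],q): o.append((c,l,uv))
W,r=fit(C,o,mk,[.4,.15,0,0]);print("wp",W,np.degrees(W[3]));print(r.round(1).tolist())
print("wp in trim",Rz(-T[3]).apply(W[:3]-T[:3])*1000)
Rs=R.from_euler("x",-40,degrees=True)
mk2=lambda p,l:Rz(p[3]).apply(Rs.apply(l))+p[:3]
o=[("scene",(-9,-130,44),(125,290)),("scene",(-9,-230,44),(205,260)),("scene",(-9,-230,0),(248,342)),("scene",(9,-230,0),(277,325)),("scene",(9,-230,44),(236,243)),
("top",(-9,-130,44),(187,372)),("top",(9,-130,44),(195,347)),("top",(-9,-230,44),(303,372)),("top",(9,-230,44),(320,347)),("top",(9,-230,0),(363,430)),("top",(-9,-230,0),(347,437))]
S,r=fit(C,o,mk2,[.35,.2,.016,0]);print("stick",S,np.degrees(S[3]));print(r.round(1).tolist())
print("grip",mk2(S,np.array([0,-.203,.028])), "stick in trim",Rz(-T[3]).apply(S[:3]-T[:3])*1000)
E
```

```text
trim [ 0.54582326  0.06580865  0.00192183 -0.27263714] -15.620957268347427
[[-0.0, -1.7], [-0.2, -0.3], [-0.4, 0.8], [1.5, 0.3], [-0.2, 0.5], [-0.3, -1.4], [-0.0, 2.5], [0.3, -0.7]]
wp [ 0.53469366 -0.00854641  0.00485331 -0.37975505] -21.758361514131746
[[0.1, 0.2], [0.9, 1.4], [0.5, -0.1], [-0.7, -0.5], [0.3, 0.4], [0.4, -0.0], [-1.1, -1.4], [-1.1, 0.0]]
wp in trim [  9.30323056 -74.60557903   2.93148194]
stick [ 0.45868144  0.18054623  0.01615827 -0.38648883] -22.144178841407502
[[-3.1, 0.1], [0.1, -0.7], [0.0, 1.6], [0.6, 1.5], [0.4, -0.5], [-3.7, -1.1], [0.4, -0.7], [-1.6, 0.3], [0.5, 0.0], [1.9, -1.7], [-0.3, 3.2]]
grip [0.40684901 0.05318016 0.1680934 ] stick in trim [-114.81878318   87.0347881    14.23643929]
```

>>> {"op": "apply_moves", "data": {"rows": [{"dp": [0, 0, -40], "claw": 100}, {"dp": [0, 0, -40]}, {"dp": [24, 30, 0]}, {"dp": [24, 30, 0]}, {"dp": [24, 30, 0]}, {"dp": [24, 30, 0]}, {"dp": [24, 30, 0]}, {"dp": [24, 30, 0]}, {"dp": [24, 30, 0]}, {"dp": [24, 30, 0]}, {"dp": [24, 30, 0]}, {"dp": [24, 30, 0]}]}}

```text
schema error: expected keys dp, delta_rot, claw
```

>>> {"op": "apply_moves", "data": {"rows": [{"dp": [24, 30, 0]}, {"dp": [24, 30, 0]}, {"dp": [24, 30, 0]}, {"dp": [24, 30, 0]}, {"dp": [24, 30, 0]}, {"dp": [24, 30, 0]}, {"delta_rot": [0, 0, 7]}, {"delta_rot": [0, 0, 7]}, {"delta_rot": [0, 0, 7]}, {"delta_rot": [0, 0, 7]}, {"delta_rot": [0, 0, 7]}, {"delta_rot": [0, 0, 7]}]}}

```text
schema error: expected keys dp, delta_rot, claw
```

>>> {"op": "apply_moves", "data": {"rows": [{"delta_rot": [0, 0, 7]}, {"delta_rot": [0, 0, 7]}, {"delta_rot": [0, 0, 7]}, {"delta_rot": [0, 0, 7]}, {"delta_rot": [0, 0, 7]}, {"delta_rot": [0, 0, 7]}, {"delta_rot": [0, 0, 7]}, {"delta_rot": [0, 0, 7]}, {"dp": [0, 0, 0]}, {"dp": [0, 0, 0]}]}}

```text
schema error: expected keys dp, delta_rot, claw
```

All keys are needed in each row.

>>> {"op": "apply_moves", "data": {"rows": [{"dp": [0, 0, -40], "delta_rot": [0, 0, 0], "claw": 100}, {"dp": [0, 0, -40], "delta_rot": [0, 0, 0], "claw": 100}, {"dp": [24, 30, 0], "delta_rot": [0, 0, 0], "claw": 100}, {"dp": [24, 30, 0], "delta_rot": [0, 0, 0], "claw": 100}, {"dp": [24, 30, 0], "delta_rot": [0, 0, 0], "claw": 100}, {"dp": [24, 30, 0], "delta_rot": [0, 0, 0], "claw": 100}, {"dp": [24, 30, 0], "delta_rot": [0, 0, 0], "claw": 100}, {"dp": [24, 30, 0], "delta_rot": [0, 0, 0], "claw": 100}, {"dp": [24, 30, 0], "delta_rot": [0, 0, 0], "claw": 100}, {"dp": [24, 30, 0], "delta_rot": [0, 0, 0], "claw": 100}, {"dp": [24, 30, 0], "delta_rot": [0, 0, 0], "claw": 100}, {"dp": [24, 30, 0], "delta_rot": [0, 0, 0], "claw": 100}]}}

```text
time: 1.15
ee_pos: [0.3101, 0.257, 0.3025]
ee_rot: [[0.972, -0.236, 0.0], [-0.236, -0.972, 0.0], [-0.0, -0.0, -1.0]]
ft_force: [1.6, 0.5, -0.7]
gripper_width: 0.0869
grasp_force: 0.0
```

>>> {"op": "apply_moves", "data": {"rows": [{"dp": [24, 30, 0], "delta_rot": [0, 0, 0], "claw": 100}, {"dp": [24, 30, 0], "delta_rot": [0, 0, 0], "claw": 100}, {"dp": [24, 30, 0], "delta_rot": [0, 0, 0], "claw": 100}, {"dp": [24, 30, 0], "delta_rot": [0, 0, 0], "claw": 100}, {"dp": [24, 30, 0], "delta_rot": [0, 0, 0], "claw": 100}, {"dp": [24, 30, 0], "delta_rot": [0, 0, 0], "claw": 100}, {"dp": [0, 0, 0], "delta_rot": [0, 0, 7], "claw": 100}, {"dp": [0, 0, 0], "delta_rot": [0, 0, 7], "claw": 100}, {"dp": [0, 0, 0], "delta_rot": [0, 0, 7], "claw": 100}, {"dp": [0, 0, 0], "delta_rot": [0, 0, 7], "claw": 100}, {"dp": [0, 0, 0], "delta_rot": [0, 0, 7], "claw": 100}, {"dp": [0, 0, 0], "delta_rot": [0, 0, 7], "claw": 100}]}}

```text
time: 2.15
ee_pos: [0.4071, 0.0498, 0.3023]
ee_rot: [[0.558, -0.83, -0.001], [-0.83, -0.558, -0.0], [-0.0, 0.001, -1.0]]
ft_force: [-0.2, -0.8, -0.5]
gripper_width: 0.087
grasp_force: 0.0
```

>>> {"op": "apply_moves", "data": {"rows": [{"dp": [0, 0, 0], "delta_rot": [0, 0, 7], "claw": 100}, {"dp": [0, 0, 0], "delta_rot": [0, 0, 7], "claw": 100}, {"dp": [0, 0, 0], "delta_rot": [0, 0, 7], "claw": 100}, {"dp": [0, 0, 0], "delta_rot": [0, 0, 7], "claw": 100}, {"dp": [0, 0, 0], "delta_rot": [0, 0, 7], "claw": 100}, {"dp": [0, 0, 0], "delta_rot": [0, 0, 7], "claw": 100}, {"dp": [0, 0, 0], "delta_rot": [0, 0, 7], "claw": 100}, {"dp": [0, 0, 0], "delta_rot": [0, 0, 7], "claw": 100}, {"dp": [0, 0, 0], "delta_rot": [0, 0, 0], "claw": 100}, {"dp": [0, 0, 0], "delta_rot": [0, 0, 0], "claw": 100}]}}

```text
time: 2.98
ee_pos: [0.4072, 0.05, 0.3024]
ee_rot: [[-0.367, -0.93, -0.0], [-0.93, 0.367, -0.0], [0.0, 0.0, -1.0]]
ft_force: [-0.5, 0.9, 0.2]
gripper_width: 0.087
grasp_force: 0.0
```

```bash
python3 - <<'E'
from station import manip
import cv2,pickle
print(manip.get_state())
w=manip.get_image("wrist");cv2.imwrite("pics/wrist1.png",w["pixels"]);pickle.dump(w,open("w1.pkl","wb"));print(w["eye"],w["orientation"])
E
```

```text
{'time': 2.9833, 'q': array([ 2.99175185e+01, -2.79893634e+00, -1.87545249e+01, -7.88254555e-03,
       -7.40608417e+01, -5.14197865e+01]), 'joint_velocities': array([-0.04691175,  0.05161472,  0.05697558,  0.14890948, -0.05961338,
        0.33378798]), 'joint_torque': array([-5.13892301e-03, -1.67126477e+01,  1.93310380e+01,  4.35332984e+00,
       -4.15374851e-02, -9.91439796e-02]), 'ee_pos': array([0.40719844, 0.04999386, 0.30239346]), 'ee_rot': array([[-3.66573202e-01, -9.30389160e-01, -3.14525854e-04],
       [-9.30389202e-01,  3.66573228e-01, -2.83630962e-05],
       [ 1.41685475e-04,  2.82234308e-04, -9.99999950e-01]]), 'ft_force': array([-0.52818889,  0.85047114,  0.24237148]), 'wrist_torque': array([ 0.11137582, -0.10872126,  0.02814715]), 'grasp_force': 0.0, 'gripper_width': 0.08703787591744715}
[ 0.38375953 -0.01030184  0.46359929] [[-9.30240496e-01 -3.56385871e-01 -8.74169892e-02]
 [ 3.66949830e-01 -9.03025917e-01 -2.23365206e-01]
 [ 6.64396584e-04 -2.39861009e-01  9.70807012e-01]]
```

View pics/wrist1.png

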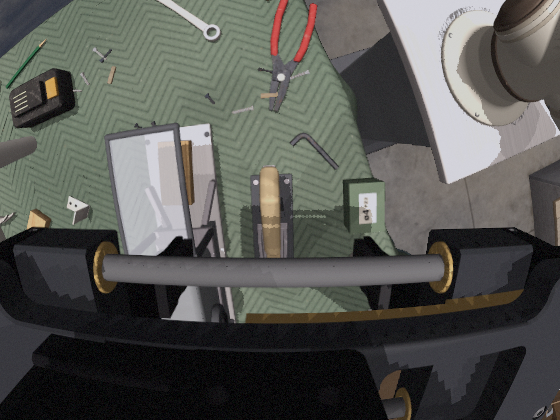

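```bash
cat >> h.py <<'E'
def projw(c,P):
    p=(np.atleast_2d(P)-c["eye"])@c["orientation"]; u=np.c_[p[:,0],-p[:,1],-p[:,2]]
    r=np.hypot(u[:,0],u[:,1]);t=np.arctan2(r,u[:,2]);K=c["intrinsics"]
    return u[:,:2]/r[:,None]*t[:,None]*K[0,0]+K[:2,2]
Rs=R.from_euler("x",-40,degrees=True)
def mks(p,l): return Rz(p[3]).apply(Rs.apply(l))+p[:3]
def mkt(p,l): return Rz(p[3]).apply(l)+p[:3]
T0=np.array([.54582,.06581,.0,-.27264]); S0=np.array([.45868,.18055,.016,-.38649])
E
python3 - <<'E'
from h import *
w=pickle.load(open("w1.pkl","rb")); im=w["pixels"].astype(int)
for l in [(-9,-230,44),(9,-230,44),(-9,-230,0),(9,-230,0),(-9,-130,44),(9,-130,44)]: print(l,projw(w,mks(S0,np.array(l)/1e3)).round(1))
for l in [(-50,-140,12),(50,-140,12),(-50,0,12),(-44,-139,142),(44,-139,142)]: print(l,projw(w,mkt(T0,np.array(l)/1e3)).round(1))
m=(im[...,2]-im[...,0]>45)&(im[...,2]>120)
for y in range(162,256,6):
    c=np.nonzero(m[y,240:310])[0]+240; 
    b=np.nonzero((im[y,195:245].min(1)>130))[0]+195
    print(y,(c.min(),c.max(),len(c)) if len(c) else 0,(b.min(),b.max()) if len(b) else 0)
E
```

```text
(-9, -230, 44) [[285.5 200.6]]
(9, -230, 44) [[264.  200.3]]
(-9, -230, 0) [[284.6 163. ]]
(9, -230, 0) [[265.2 162.8]]
(-9, -130, 44) [[281.7 256.8]]
(9, -130, 44) [[265.3 256.7]]
(-50, -140, 12) [[209.5 122.6]]
(50, -140, 12) [[143.5 133.2]]
(-50, 0, 12) [[222.2 219.5]]
(-44, -139, 142) [[179.5 121.5]]
(44, -139, 142) [[104.2 135.6]]
162 0 (np.int64(195), np.int64(212))
168 (np.int64(263), np.int64(275), 13) (np.int64(195), np.int64(213))
174 (np.int64(261), np.int64(277), 17) (np.int64(195), np.int64(213))
180 (np.int64(260), np.int64(277), 18) (np.int64(195), np.int64(209))
186 (np.int64(260), np.int64(277), 18) (np.int64(195), np.int64(207))
192 (np.int64(260), np.int64(278), 19) (np.int64(195), np.int64(216))
198 (np.int64(260), np.int64(278), 19) (np.int64(195), np.int64(216))
204 (np.int64(261), np.int64(278), 18) (np.int64(195), np.int64(217))
210 (np.int64(261), np.int64(278), 18) (np.int64(195), np.int64(217))
216 (np.int64(263), np.int64(278), 15) (np.int64(195), np.int64(218))
222 (np.int64(264), np.int64(273), 10) (np.int64(195), np.int64(219))
228 (np.int64(264), np.int64(274), 10) (np.int64(217), np.int64(220))
234 (np.int64(266), np.int64(271), 4) (np.int64(218), np.int64(221))
240 (np.int64(268), np.int64(274), 4) (np.int64(219), np.int64(221))
246 (np.int64(270), np.int64(276), 3) (np.int64(219), np.int64(222))
252 (np.int64(269), np.int64(276), 8) (np.int64(220), np.int64(224))
```

```bash
python3 - <<'E'
from h import *
import cv2
w=pickle.load(open("w1.pkl","rb")); c=w["pixels"][110:260,180:320]
c=cv2.resize(c,None,fx=4,fy=4,interpolation=cv2.INTER_CUBIC)
t=lambda q:[tuple(int(v) for v in (a-np.array([180,110]))*4) for a in q]
for l in [((-9,-230,44),(-9,-130,44)),((9,-230,44),(9,-130,44)),((-9,-230,44),(-9,-230,0)),((-13,0,0),(-13,-118,0)),((-13,0,18),(-13,-118,18)),((13,0,18),(13,-118,18))]:
    a,b=t(projw(w,mks(S0,np.array(l)/1e3)));cv2.line(c,a,b,(0,0,255),1)
for l in [((-50,-140,12),(-50,60,12)),((-50,-140,12),(50,-140,12)),((-50,-140,0),(-50,60,0))]:
    a,b=t(projw(w,mkt(T0,np.array(l)/1e3)));cv2.line(c,a,b,(255,0,0),1)
for k in range(0,140,20): cv2.putText(c,str(180+k),(k*4,8),0,.33,(0,255,255)); cv2.putText(c,str(110+k),(0,k*4+4),0,.33,(0,255,255))
cv2.imwrite("pics/w1c.png",c)
E
```

```text
(no output)
```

View pics/w1c.png

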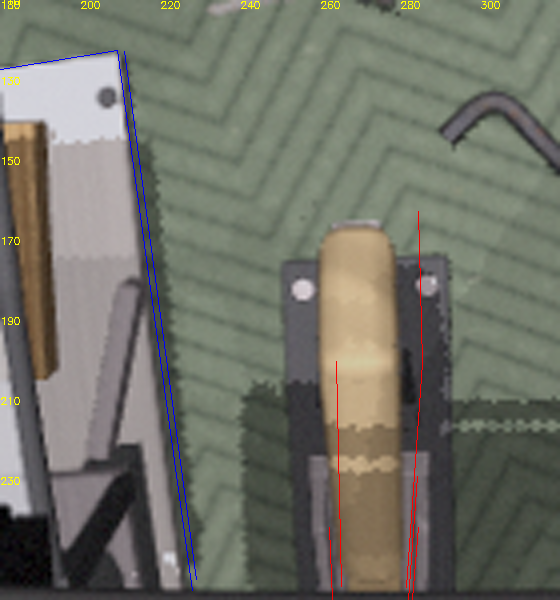

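```bash
python3 - <<'E'
from h import *
C=pickle.load(open("i0.pkl","rb")); w=pickle.load(open("w1.pkl","rb"))
o=[("scene",(-9,-230,44),(205,260)),("scene",(-9,-230,0),(248,342)),("scene",(9,-230,0),(277,325)),("scene",(9,-230,44),(236,243)),
("top",(9,-130,44),(195,347)),("top",(-9,-230,44),(303,372)),("top",(9,-230,44),(320,347)),("top",(9,-230,0),(363,430)),("top",(-9,-230,0),(347,437))]
wo=[((0,-205,44),269.9),((0,-118,18),271.6),((0,-80,18),272.6),((0,-230,0),269.2)]
def f(q):
    p=np.array([q[0],q[1],.016,q[2]]); r=[]
    for c,l,uv in o: r+=list(proj(C[c],mks(p,np.array(l)/1e3))[0]-(np.array(uv)/4+OFF[c]))
    for l,u in wo: r.append(2*(projw(w,mks(p,np.array(l)/1e3))[0][0]-u))
    v=projw(w,mks(p,np.array([-.015,-.118,.018])))[0][1]-223; r.append(v)
    return np.array(r)
s=least_squares(f,[S0[0],S0[1],S0[3]],loss="soft_l1");q=s.x
print(q,np.degrees(q[2]),f(q).round(1))
p=np.array([q[0],q[1],.016,q[2]])
print("grip",mks(p,np.array([0,-.203,.028])))
E
```

```text
[ 0.45875007  0.18226926 -0.35545155] -20.365873766281677 [ 1.4 -1.9  1.7  0.1  2.  -0.1  1.5 -1.8  0.2 -1.7 -0.8 -1.5  1.1 -1.9
  2.6 -4.   0.8  1.   1.4  0.6 -0.4  0.8 20. ]
grip [0.41089506 0.05335605 0.16793513]
```

>>> {"op": "apply_moves", "data": {"rows": [{"dp": [-4.5, -2.2, 0], "delta_rot": [0, 0, -1], "claw": 100}, {"dp": [0, 0, 30], "delta_rot": [0, 0, 0], "claw": 100}, {"dp": [0, 0, 30], "delta_rot": [0, 0, 0], "claw": 100}, {"dp": [0, 0, 30], "delta_rot": [0, 0, 0], "claw": 100}, {"dp": [0, 0, 25], "delta_rot": [0, 0, 0], "claw": 100}, {"dp": [0, 0, 20], "delta_rot": [0, 0, 0], "claw": 100}, {"dp": [0, 0, 18], "delta_rot": [0, 0, 0], "claw": 100}, {"dp": [0, 0, 0], "delta_rot": [0, 0, 0], "claw": 100}, {"dp": [0, 0, 0], "delta_rot": [0, 0, 0], "claw": 50}], "grip_force": 10}}

```text
time: 3.78
ee_pos: [0.4111, 0.0534, 0.1493]
ee_rot: [[-0.352, -0.936, -0.001], [-0.936, 0.352, -0.001], [0.002, 0.001, -1.0]]
ft_force: [0.2, 0.6, 0.1]
gripper_width: 0.0847
grasp_force: 0.0
```

```bash
python3 - <<'E'
from station import manip
import cv2,pickle
w=manip.get_image("wrist");pickle.dump(w,open("w2.pkl","wb"))
c=cv2.resize(w["pixels"][140:300,140:420],None,fx=2.8,fy=2.8,interpolation=cv2.INTER_CUBIC);cv2.imwrite("pics/w2.png",c)
s=manip.get_state();print(s["ee_pos"],s["ft_force"],s["gripper_width"])
E
```

```text
[0.41186619 0.05372362 0.15021448] [ 0.59215876 -0.68996612  0.36921289] 0.08194601089445426
```

View pics/w2.png

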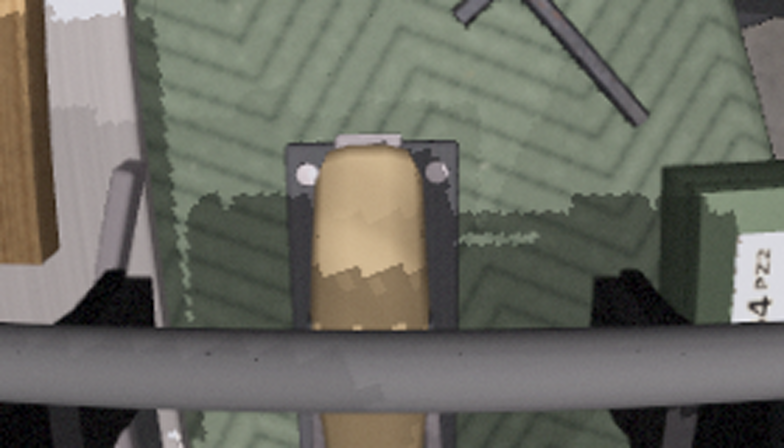

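>>> {"op": "apply_moves", "data": {"rows": [{"dp": [0, 0, 0], "delta_rot": [0, 0, 0], "claw": 10}, {"dp": [0, 0, 0], "delta_rot": [0, 0, 0], "claw": 0}, {"dp": [0, 0, 0], "delta_rot": [0, 0, 0], "claw": 0}, {"dp": [0, 0, 0], "delta_rot": [0, 0, 0], "claw": 0}, {"dp": [0, 0, 0], "delta_rot": [0, 0, 0], "claw": 0}, {"dp": [0, 0, 0], "delta_rot": [0, 0, 0], "claw": 0}, {"dp": [0, 0, 0], "delta_rot": [0, 0, 0], "claw": 0}, {"dp": [0, 0, 0], "delta_rot": [0, 0, 0], "claw": 0}], "grip_force": 50}}

```text
time: 4.5
ee_pos: [0.4111, 0.0534, 0.1496]
ee_rot: [[-0.353, -0.936, 0.0], [-0.936, 0.353, 0.0], [-0.0, -0.0, -1.0]]
ft_force: [-0.4, 0.4, -0.1]
gripper_width: 0.0309
grasp_force: 0.0
```

>>> {"op": "apply_moves", "data": {"rows": [{"dp": [0, 0, 0], "delta_rot": [0, 0, 0], "claw": 0}, {"dp": [0, 0, 0], "delta_rot": [0, 0, 0], "claw": 0}, {"dp": [0, 0, 0], "delta_rot": [0, 0, 0], "claw": 0}, {"dp": [0, 0, 0], "delta_rot": [0, 0, 0], "claw": 0}, {"dp": [0, 0, 0], "delta_rot": [0, 0, 0], "claw": 0}], "grip_force": 50}}

```text
time: 4.92
ee_pos: [0.411, 0.0534, 0.1496]
ee_rot: [[-0.353, -0.936, -0.0], [-0.936, 0.353, -0.0], [0.0, 0.0, -1.0]]
ft_force: [-0.6, 0.4, 1.0]
gripper_width: 0.0176
grasp_force: 49.9
```

```bash
cat > plan.py <<'E'
from h import *
import json,sys
S=np.array([.45875,.18227,.016,-.35545]); T=T0
G0p=np.array([.411,.0534,.1496]); G0R=np.array([[-.353,-.936,0],[-.936,.353,0],[0,0,-1]])
G0R=R.from_matrix(G0R)
RS0=Rz(S[3])*Rs; rel_p=RS0.inv().apply(G0p-S[:3]); rel_R=RS0.inv()*G0R
def tool(x,y,z,pitch,yaw=0):   # stick origin in trimmer mm, pitch deg (toe down -), yaw deg rel. trimmer
    Q=Rz(T[3]+np.radians(yaw))*R.from_euler("x",pitch,degrees=True)
    o=mkt(T,np.array([x,y,z])/1e3); return o+Q.apply(rel_p),Q*rel_R
def stick_of(p,q):  # stick in trimmer
    Q=q*rel_R.inv(); o=p-Q.apply(rel_p); l=Rz(-T[3]).apply(o-T[:3])*1e3
    e=(Rz(-T[3])*Q).as_euler("ZXY",degrees=True); return l,e
def rows(p,q,p2,q2,n=None):
    d=(p2-p)*1e3; rv=(q.inv()*q2).as_rotvec(degrees=True)
    n=n or int(max(np.ceil(np.linalg.norm(d)/38),np.ceil(np.abs(rv).max()/6.8),1))
    for k in range(n):
        qk=q*R.from_rotvec(rv*k/n,degrees=True)
        print(n-k,json.dumps({"dp":(qk.inv().apply(d/n)).round(1).tolist(),"delta_rot":(rv/n).round(2).tolist(),"claw":0}))
    print()
def state():
    from station import manip
    s=manip.get_state(); return s["ee_pos"],R.from_matrix(s["ee_rot"]),s
E
python3 - <<'E'
from plan import *
p,q,s=state(); l,e=stick_of(p,q);print(l,e,rel_p)
for wp in [(l[0],l[1],l[2]+170,-40,e[0]),(-110,-230,l[2]+170,-40,e[0]),(-60,-230,90,0,0),(5,-165,16,0,0)]:
    a,b=tool(*wp);print(a); rows(p,q,a,b);p,q=a,b
E
```

```text
[-115.26717862   88.69501336   15.94047389] [-4.73644937e+00 -4.00110462e+01  1.64998778e-02] [ 8.31948969e-05 -1.91155383e-01  1.40040026e-02]
[0.41096222 0.05339063 0.31954047]
5 {"dp": [0.0, 0.0, -34.0], "delta_rot": [0.0, -0.0, -0.0], "claw": 0}
4 {"dp": [0.0, 0.0, -34.0], "delta_rot": [0.0, -0.0, -0.0], "claw": 0}
3 {"dp": [0.0, 0.0, -34.0], "delta_rot": [0.0, -0.0, -0.0], "claw": 0}
2 {"dp": [0.0, 0.0, -34.0], "delta_rot": [0.0, -0.0, -0.0], "claw": 0}
1 {"dp": [0.0, 0.0, -34.0], "delta_rot": [0.0, -0.0, -0.0], "claw": 0}

[ 0.33021829 -0.25495118  0.31954047]
9 {"dp": [35.2, -3.7, 0.0], "delta_rot": [0.0, 0.0, 0.0], "claw": 0}
8 {"dp": [35.2, -3.7, 0.0], "delta_rot": [0.0, 0.0, 0.0], "claw": 0}
7 {"dp": [35.2, -3.7, 0.0], "delta_rot": [0.0, 0.0, 0.0], "claw": 0}
6 {"dp": [35.2, -3.7, 0.0], "delta_rot": [0.0, 0.0, 0.0], "claw": 0}
5 {"dp": [35.2, -3.7, 0.0], "delta_rot": [0.0, 0.0, 0.0], "claw": 0}
4 {"dp": [35.2, -3.7, 0.0], "delta_rot": [0.0, 0.0, 0.0], "claw": 0}
3 {"dp": [35.2, -3.7, 0.0], "delta_rot": [0.0, 0.0, 0.0], "claw": 0}
2 {"dp": [35.2, -3.7, 0.0], "delta_rot": [0.
[... 286 characters left out ...]
{"dp": [13.1, -9.5, 28.7], "delta_rot": [-0.27, -5.71, -0.65], "claw": 0}
4 {"dp": [16.0, -9.4, 27.2], "delta_rot": [-0.27, -5.71, -0.65], "claw": 0}
3 {"dp": [18.7, -9.3, 25.4], "delta_rot": [-0.27, -5.71, -0.65], "claw": 0}
2 {"dp": [21.3, -9.2, 23.4], "delta_rot": [-0.27, -5.71, -0.65], "claw": 0}
1 {"dp": [23.6, -9.1, 21.1], "delta_rot": [-0.27, -5.71, -0.65], "claw": 0}

[ 0.45481175 -0.27855898  0.030004  ]
4 {"dp": [-0.6, -16.2, 24.6], "delta_rot": [0.0, 0.0, 0.0], "claw": 0}
3 {"dp": [-0.6, -16.2, 24.6], "delta_rot": [0.0, 0.0, 0.0], "claw": 0}
2 {"dp": [-0.6, -16.2, 24.6], "delta_rot": [0.0, 0.0, 0.0], "claw": 0}
1 {"dp": [-0.6, -16.2, 24.6], "delta_rot": [0.0, 0.0, 0.0], "claw": 0}
```

>>> {"op": "apply_moves", "data": {"rows": [{"dp": [0, 0, -10], "delta_rot": [0, 0, 0], "claw": 0}, {"dp": [0, 0, -25], "delta_rot": [0, 0, 0], "claw": 0}, {"dp": [0, 0, -34], "delta_rot": [0, 0, 0], "claw": 0}, {"dp": [0, 0, -34], "delta_rot": [0, 0, 0], "claw": 0}, {"dp": [0, 0, -34], "delta_rot": [0, 0, 0], "claw": 0}, {"dp": [0, 0, -25], "delta_rot": [0, 0, 0], "claw": 0}, {"dp": [0, 0, -8], "delta_rot": [0, 0, 0], "claw": 0}, {"dp": [15, -1.5, 0], "delta_rot": [0, 0, 0], "claw": 0}, {"dp": [30, -3, 0], "delta_rot": [0, 0, 0], "claw": 0}, {"dp": [35, -3.7, 0], "delta_rot": [0, 0, 0], "claw": 0}, {"dp": [35, -3.7, 0], "delta_rot": [0, 0, 0], "claw": 0}, {"dp": [35, -3.7, 0], "delta_rot": [0, 0, 0], "claw": 0}]}}

```text
time: 5.92
ee_pos: [0.3714, -0.0935, 0.3183]
ee_rot: [[-0.352, -0.936, -0.002], [-0.936, 0.352, 0.0], [0.0, 0.002, -1.0]]
ft_force: [1.4, 0.1, -0.6]
gripper_width: 0.0177
grasp_force: 49.9
```

>>> {"op": "apply_moves", "data": {"rows": [{"dp": [35, -3.7, 0], "delta_rot": [0, 0, 0], "claw": 0}, {"dp": [35, -3.7, 0], "delta_rot": [0, 0, 0], "claw": 0}, {"dp": [35, -3.7, 0], "delta_rot": [0, 0, 0], "claw": 0}, {"dp": [30, -3.5, 0], "delta_rot": [0, 0, 0], "claw": 0}, {"dp": [20, -2.5, 0], "delta_rot": [0, 0, 0], "claw": 0}, {"dp": [12, -1.5, 0], "delta_rot": [0, 0, 0], "claw": 0}, {"dp": [0, 0, 0], "delta_rot": [0, 0, 0], "claw": 0}, {"dp": [0, 0, 0], "delta_rot": [0, 0, 0], "claw": 0}]}}

```text
time: 6.58
ee_pos: [0.3305, -0.2553, 0.3182]
ee_rot: [[-0.355, -0.935, -0.002], [-0.935, 0.355, 0.001], [-0.0, 0.003, -1.0]]
ft_force: [0.3, -0.5, -0.6]
gripper_width: 0.0176
grasp_force: 49.9
```

>>> {"op": "apply_moves", "data": {"rows": [{"dp": [7, -9.4, 31], "delta_rot": [-0.27, -5.7, -0.65], "claw": 0}, {"dp": [10, -9.5, 30], "delta_rot": [-0.27, -5.7, -0.65], "claw": 0}, {"dp": [13, -9.5, 28.7], "delta_rot": [-0.27, -5.7, -0.65], "claw": 0}, {"dp": [16, -9.4, 27], "delta_rot": [-0.27, -5.7, -0.65], "claw": 0}, {"dp": [18.7, -9.3, 25.4], "delta_rot": [-0.27, -5.7, -0.65], "claw": 0}, {"dp": [21.3, -9.2, 23.4], "delta_rot": [-0.27, -5.7, -0.65], "claw": 0}, {"dp": [23.6, -9.1, 21], "delta_rot": [-0.27, -5.7, -0.65], "claw": 0}, {"dp": [0, 0, 0], "delta_rot": [0, 0, 0], "claw": 0}, {"dp": [0, 0, 0], "delta_rot": [0, 0, 0], "claw": 0}]}}

```text
time: 7.33
ee_pos: [0.374, -0.3227, 0.0961]
ee_rot: [[-0.221, -0.961, 0.164], [-0.729, 0.275, 0.627], [-0.648, 0.019, -0.761]]
ft_force: [-0.1, 0.4, 0.1]
gripper_width: 0.0173
grasp_force: 49.9
```

```bash
python3 - <<'E'
from plan import *
p,q,s=state(); print(s["q"],s["ft_force"],s["gripper_width"],stick_of(p,q))
a,b=tool(5,-165,16,0,0);rows(p,q,a,b)
from station import manip
import cv2
d={n:manip.get_image(n) for n in("scene","top","wrist")};pickle.dump(d,open("i3.pkl","wb"))
c=cv2.resize(d["scene"]["pixels"][150:350,200:460],None,fx=3,fy=3,interpolation=cv2.INTER_CUBIC)
o=mkt(T,np.array(stick_of(p,q)[0])/1e3);Q=q*rel_R.inv()
for x in(-9,9):
  for ll in [((x,0,0),(x,-130,0)),((x,0,12),(x,-130,12)),((x,0,0),(x,0,12)),((-9,0,12),(9,0,12))]:
    u,v=[tuple(int(t) for t in (k-[200,150])*3) for k in proj(d["scene"],o+Q.apply(np.array(ll)/1e3))];cv2.line(c,u,v,(0,0,255),1)
cv2.imwrite("pics/s3.png",c)
E
```

```text
[-45.31794707  31.61905803  -2.68662583 -34.36943172 -81.02708408
  42.29326347] [-0.12645071  0.37209083  0.08673852] 0.01733469319438304 (array([ -60.83782067, -229.17800669,   83.40671369]), array([-0.10951918,  0.40463651,  0.91540649]))
3 {"dp": [-2.4, -22.3, 30.4], "delta_rot": [0.21, 0.13, -0.22], "claw": 0}
2 {"dp": [-2.4, -22.2, 30.5], "delta_rot": [0.21, 0.13, -0.22], "claw": 0}
1 {"dp": [-2.4, -22.1, 30.6], "delta_rot": [0.21, 0.13, -0.22], "claw": 0}
```

View pics/s3.png

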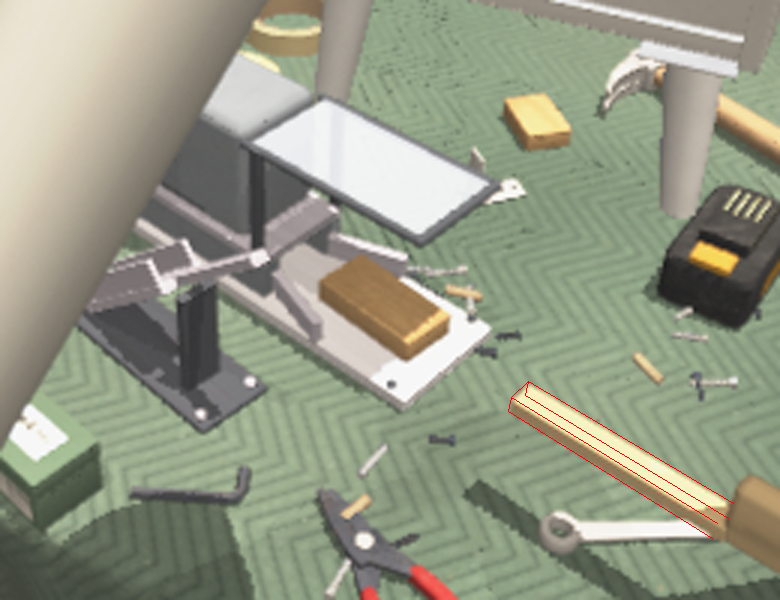

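>>> {"op": "apply_moves", "data": {"rows": [{"dp": [-1.8, -16.5, 23], "delta_rot": [0.15, 0.1, -0.16], "claw": 0}, {"dp": [-1.8, -16.5, 23], "delta_rot": [0.15, 0.1, -0.16], "claw": 0}, {"dp": [-1.8, -16.5, 23], "delta_rot": [0.15, 0.1, -0.16], "claw": 0}, {"dp": [-1.8, -16.5, 20], "delta_rot": [0.15, 0.1, -0.16], "claw": 0}, {"dp": [0, 0, 0], "delta_rot": [0, 0, 0], "claw": 0}, {"dp": [0, 0, 0], "delta_rot": [0, 0, 0], "claw": 0}]}}

```text
time: 7.98
ee_pos: [0.458, -0.2809, 0.045]
ee_rot: [[-0.195, -0.963, 0.183], [-0.749, 0.267, 0.607], [-0.633, -0.019, -0.774]]
ft_force: [0.0, -0.7, 0.3]
gripper_width: 0.0179
grasp_force: 49.9
```

```bash
python3 - <<'E'
from plan import *
p,q,s=state(); print(s["ft_force"],p,stick_of(p,q)); print(q.as_matrix())
a,b=tool(5,-135,16,0,0);rows(p,q,a,b)
a2,b2=tool(5,-35,16,0,0);rows(a,b,a2,b2,5)
from station import manip
d={n:manip.get_image(n) for n in("scene","top","wrist")};pickle.dump(d,open("i4.pkl","wb"))
import cv2
c=cv2.resize(d["scene"]["pixels"][190:310,260:420],None,fx=5,fy=5,interpolation=cv2.INTER_CUBIC);cv2.imwrite("pics/s4.png",c)
E
```

```text
[ 0.01031922 -0.73485335  0.30522922] [ 0.45796613 -0.2809255   0.0450497 ] (array([   7.85424506, -166.61418166,   28.74655311]), array([ 0.33990873, -0.68993818, -1.27686785]))
[[-0.19510935 -0.96347493  0.18343499]
 [-0.74876919  0.26712417  0.60662129]
 [-0.63346432 -0.01899299 -0.77353876]]
1 {"dp": [-14.8, 3.9, 31.5], "delta_rot": [-0.76, -0.68, 1.09], "claw": 0}

5 {"dp": [-15.3, 0.1, 12.9], "delta_rot": [0.0, 0.0, 0.0], "claw": 0}
4 {"dp": [-15.3, 0.1, 12.9], "delta_rot": [0.0, 0.0, 0.0], "claw": 0}
3 {"dp": [-15.3, 0.1, 12.9], "delta_rot": [0.0, 0.0, 0.0], "claw": 0}
2 {"dp": [-15.3, 0.1, 12.9], "delta_rot": [0.0, 0.0, 0.0], "claw": 0}
1 {"dp": [-15.3, 0.1, 12.9], "delta_rot": [0.0, 0.0, 0.0], "claw": 0}
```

View pics/s4.png

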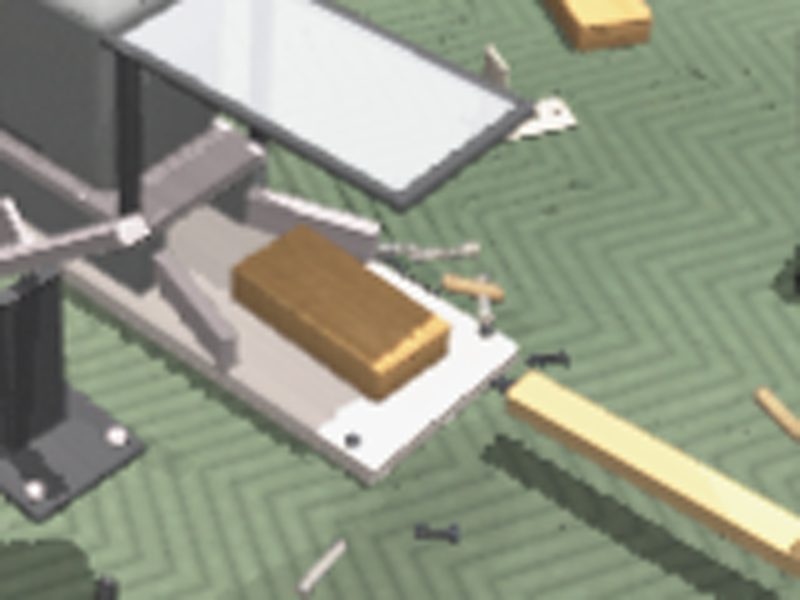

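```bash
python3 - <<'E'
from plan import *
p,q,s=state(); print(s["joint_velocities"].round(2),s["q"].round(1))
a,b=tool(5,-165,16,0,0);rows(p,q,a,b,3)
E
```

```text
[-0.87  1.31 -0.1  -0.14  0.15  0.05] [-37.8  35.9  -2.  -38.4 -72.8  41. ]
3 {"dp": [2.1, 1.1, 4.3], "delta_rot": [-0.27, -0.21, 0.29], "claw": 0}
2 {"dp": [2.1, 1.0, 4.3], "delta_rot": [-0.27, -0.21, 0.29], "claw": 0}
1 {"dp": [2.2, 1.0, 4.3], "delta_rot": [-0.27, -0.21, 0.29], "claw": 0}
```

>>> {"op": "apply_moves", "data": {"rows": [{"dp": [2.1, 1, 4.3], "delta_rot": [-0.27, -0.21, 0.29], "claw": 0}, {"dp": [2.1, 1, 4.3], "delta_rot": [-0.27, -0.21, 0.29], "claw": 0}, {"dp": [2.1, 1, 4.3], "delta_rot": [-0.27, -0.21, 0.29], "claw": 0}, {"dp": [0, 0, 0], "delta_rot": [0, 0, 0], "claw": 0}, {"dp": [0, 0, 0], "delta_rot": [0, 0, 0], "claw": 0}, {"dp": [0, 0, 0], "delta_rot": [0, 0, 0], "claw": 0}]}}

```text
time: 8.63
ee_pos: [0.4541, -0.278, 0.026]
ee_rot: [[-0.216, -0.962, 0.17], [-0.733, 0.274, 0.622], [-0.645, 0.01, -0.764]]
ft_force: [0.3, 0.4, 0.1]
gripper_width: 0.0174
grasp_force: 49.9
```

```bash
python3 - <<'E'
from plan import *
p,q,s=state(); print(s["ft_force"],stick_of(p,q))
a,b=tool(5,-135,16,0,0);rows(p,q,a,b,3)
E
```

```text
[0.32206183 0.40590718 0.07302655] (array([   4.27352022, -164.63320837,   12.59188926]), array([-0.06627196,  0.17614779,  0.37677533]))
3 {"dp": [-8.4, -0.2, 5.4], "delta_rot": [0.08, 0.06, -0.1], "claw": 0}
2 {"dp": [-8.4, -0.2, 5.4], "delta_rot": [0.08, 0.06, -0.1], "claw": 0}
1 {"dp": [-8.4, -0.2, 5.3], "delta_rot": [0.08, 0.06, -0.1], "claw": 0}
```

>>> {"op": "apply_moves", "data": {"rows": [{"dp": [-3.2, 0, -3.8], "delta_rot": [0, 0, 0], "claw": 0}, {"dp": [0, 0, 0], "delta_rot": [0, 0, 0], "claw": 0}, {"dp": [0, 0, 0], "delta_rot": [0, 0, 0], "claw": 0}, {"dp": [-7.7, 0, 6.4], "delta_rot": [0, 0, 0], "claw": 0}, {"dp": [-7.7, 0, 6.4], "delta_rot": [0, 0, 0], "claw": 0}, {"dp": [-4, 0, 3.3], "delta_rot": [0, 0, 0], "claw": 0}, {"dp": [0, 0, 0], "delta_rot": [0, 0, 0], "claw": 0}, {"dp": [0, 0, 0], "delta_rot": [0, 0, 0], "claw": 0}, {"dp": [0, 0, 0], "delta_rot": [0, 0, 0], "claw": 0}]}}

```text
time: 9.38
ee_pos: [0.4613, -0.2536, 0.0317]
ee_rot: [[-0.215, -0.962, 0.17], [-0.734, 0.273, 0.622], [-0.645, 0.009, -0.764]]
ft_force: [-0.1, 0.3, -1.2]
gripper_width: 0.0177
grasp_force: 49.9
```

```bash
cat > st.py <<'E'
from plan import *
f=T[3]; 
def show(y):
    p,q,s=state(); F=s["ft_force"]; print("t",s["time"],"F trim",Rz(-f).apply(F).round(2),stick_of(p,q)[0].round(1),stick_of(p,q)[1].round(2),s["q"].round(0))
    a,b=tool(3,y,16,0,0);rows(p,q,a,b,4)
E
python3 -c "
from st import *
show(-60)"
```

```text
t 9.3833 F trim [-0.18  0.25 -1.2 ] [   4.5 -139.2   18.1] [-0.02  0.14  0.32] [-36.  36.  -4. -40. -71.  40.]
4 {"dp": [-14.9, 0.5, 13.1], "delta_rot": [0.06, 0.04, -0.06], "claw": 0}
3 {"dp": [-14.9, 0.5, 13.1], "delta_rot": [0.06, 0.04, -0.06], "claw": 0}
2 {"dp": [-14.9, 0.5, 13.1], "delta_rot": [0.06, 0.04, -0.06], "claw": 0}
1 {"dp": [-14.9, 0.5, 13.1], "delta_rot": [0.06, 0.04, -0.06], "claw": 0}
```

>>> {"op": "apply_moves", "data": {"rows": [{"dp": [-2.6, 0, 2.4], "delta_rot": [0, 0, 0], "claw": 0}, {"dp": [-2.6, 0, 2.4], "delta_rot": [0, 0, 0], "claw": 0}, {"dp": [-2.6, 0, 2.4], "delta_rot": [0, 0, 0], "claw": 0}, {"dp": [-2.6, 0, 2.4], "delta_rot": [0, 0, 0], "claw": 0}, {"dp": [-2.6, 0, 2.4], "delta_rot": [0, 0, 0], "claw": 0}, {"dp": [-2.6, 0, 2.4], "delta_rot": [0, 0, 0], "claw": 0}, {"dp": [-2.6, 0, 2.4], "delta_rot": [0, 0, 0], "claw": 0}, {"dp": [-2.6, 0, 2.4], "delta_rot": [0, 0, 0], "claw": 0}, {"dp": [-2.6, 0, 2.4], "delta_rot": [0, 0, 0], "claw": 0}, {"dp": [-2.6, 0, 2.4], "delta_rot": [0, 0, 0], "claw": 0}, {"dp": [-2.6, 0, 2.4], "delta_rot": [0, 0, 0], "claw": 0}, {"dp": [-2.6, 0, 2.4], "delta_rot": [0, 0, 0], "claw": 0}]}}

```text
time: 10.38
ee_pos: [0.4729, -0.2125, 0.0297]
ee_rot: [[-0.215, -0.962, 0.17], [-0.733, 0.274, 0.622], [-0.645, 0.009, -0.764]]
ft_force: [0.0, -0.0, -1.3]
gripper_width: 0.0179
grasp_force: 49.9
```

```bash
python3 -c "
from st import *
show(-50)
from station import manip
C=pickle.load(open('i0.pkl','rb'))
d={n:manip.get_image(n) for n in('scene','top')};pickle.dump(d,open('i5.pkl','wb'))
import cv2
def wood(n):
    im=d[n]['pixels'].astype(int); print(n)
    c=mkt(T,np.array([[0,-65,32],[-22,-110,32],[22,-110,32]])/1e3); print(proj(d[n],c).round(0).tolist())
    hsv=cv2.cvtColor(d[n]['pixels'],cv2.COLOR_BGR2HSV); m=(im[...,2]-im[...,0]>40); u=proj(d[n],c[0])[0].astype(int)
    nn,lab,st,ce=cv2.connectedComponentsWithStats(m.astype(np.uint8)); print([(st[i].tolist(),ce[i].round(0).tolist()) for i in range(1,nn) if st[i,4]>150 and np.hypot(*(ce[i]-u))<60])
wood('scene');wood('top')
"
```

```text
t 10.3833 F trim [ 0.04 -0.02 -1.3 ] [  4.7 -96.5  16.3] [-0.05  0.16  0.34] [-32.  35.  -6. -42. -68.  39.]
4 {"dp": [-8.9, 0.5, 7.4], "delta_rot": [0.06, 0.04, -0.06], "claw": 0}
3 {"dp": [-8.9, 0.5, 7.4], "delta_rot": [0.06, 0.04, -0.06], "claw": 0}
2 {"dp": [-8.9, 0.5, 7.4], "delta_rot": [0.06, 0.04, -0.06], "claw": 0}
1 {"dp": [-8.9, 0.5, 7.4], "delta_rot": [0.06, 0.04, -0.06], "claw": 0}

scene
[[322.0, 248.0], [332.0, 263.0], [345.0, 252.0]]
[([296, 232, 128, 72, 1945], [356.0, 267.0])]
top
[[310.0, 221.0], [323.0, 238.0], [333.0, 224.0]]
[([323, 227, 56, 32, 420], [351.0, 242.0])]
```

>>> {"op": "apply_moves", "data": {"rows": [{"dp": [-3.85, 0.1, 3.25], "delta_rot": [0, 0, 0], "claw": 0}, {"dp": [-3.85, 0.1, 3.25], "delta_rot": [0, 0, 0], "claw": 0}, {"dp": [-3.85, 0.1, 3.25], "delta_rot": [0, 0, 0], "claw": 0}, {"dp": [-3.85, 0.1, 3.25], "delta_rot": [0, 0, 0], "claw": 0}, {"dp": [-3.85, 0.1, 3.25], "delta_rot": [0, 0, 0], "claw": 0}, {"dp": [-3.85, 0.1, 3.25], "delta_rot": [0, 0, 0], "claw": 0}, {"dp": [-3.85, 0.1, 3.25], "delta_rot": [0, 0, 0], "claw": 0}, {"dp": [-3.85, 0.1, 3.25], "delta_rot": [0, 0, 0], "claw": 0}, {"dp": [-3.85, 0.1, 3.25], "delta_rot": [0, 0, 0], "claw": 0}, {"dp": [-3.85, 0.1, 3.25], "delta_rot": [0, 0, 0], "claw": 0}, {"dp": [-3.85, 0.1, 3.25], "delta_rot": [0, 0, 0], "claw": 0}, {"dp": [-3.85, 0.1, 3.25], "delta_rot": [0, 0, 0], "claw": 0}]}}

```text
time: 11.48
ee_pos: [0.4884, -0.1539, 0.0297]
ee_rot: [[-0.215, -0.962, 0.17], [-0.733, 0.274, 0.622], [-0.645, 0.009, -0.764]]
ft_force: [0.2, 0.1, -1.5]
gripper_width: 0.0176
grasp_force: 49.9
```

```bash
python3 -c "
from st import *
show(20)"
```

```text
t 11.4833 F trim [ 0.12  0.16 -1.55] [  3.8 -35.9  16.3] [-0.05  0.16  0.33] [-26.  33.  -9. -44. -65.  36.]
4 {"dp": [-10.7, 0.3, 9.0], "delta_rot": [0.06, 0.04, -0.06], "claw": 0}
3 {"dp": [-10.7, 0.2, 9.0], "delta_rot": [0.06, 0.04, -0.06], "claw": 0}
2 {"dp": [-10.7, 0.2, 8.9], "delta_rot": [0.06, 0.04, -0.06], "claw": 0}
1 {"dp": [-10.7, 0.2, 8.9], "delta_rot": [0.06, 0.04, -0.06], "claw": 0}
```

>>> {"op": "apply_moves", "data": {"rows": [{"dp": [-3.85, 0.1, 3.25], "delta_rot": [0, 0, 0], "claw": 0}, {"dp": [-3.85, 0.1, 3.25], "delta_rot": [0, 0, 0], "claw": 0}, {"dp": [-3.85, 0.1, 3.25], "delta_rot": [0, 0, 0], "claw": 0}, {"dp": [-3.85, 0.1, 3.25], "delta_rot": [0, 0, 0], "claw": 0}, {"dp": [-3.85, 0.1, 3.25], "delta_rot": [0, 0, 0], "claw": 0}, {"dp": [-3.85, 0.1, 3.25], "delta_rot": [0, 0, 0], "claw": 0}, {"dp": [-3.85, 0.1, 3.25], "delta_rot": [0, 0, 0], "claw": 0}, {"dp": [-3.85, 0.1, 3.25], "delta_rot": [0, 0, 0], "claw": 0}, {"dp": [-3.85, 0.1, 3.25], "delta_rot": [0, 0, 0], "claw": 0}, {"dp": [-3.85, 0.1, 3.25], "delta_rot": [0, 0, 0], "claw": 0}, {"dp": [-3, 0, 2.6], "delta_rot": [0, 0, 0], "claw": 0}, {"dp": [-2, 0, 1.7], "delta_rot": [0, 0, 0], "claw": 0}]}}

```text
time: 12.48
ee_pos: [0.503, -0.0987, 0.0297]
ee_rot: [[-0.215, -0.962, 0.17], [-0.733, 0.274, 0.622], [-0.645, 0.009, -0.764]]
ft_force: [0.6, -0.4, -0.9]
gripper_width: 0.0178
grasp_force: 49.9
```

>>> {"op": "apply_moves", "data": {"rows": [{"dp": [-1, 0, 0.8], "delta_rot": [0, 0, 0], "claw": 0}, {"dp": [-1, 0, 0.8], "delta_rot": [0, 0, 0], "claw": 0}, {"dp": [-1, 0, 0.8], "delta_rot": [0, 0, 0], "claw": 0}, {"dp": [-1, 0, 0.8], "delta_rot": [0, 0, 0], "claw": 0}, {"dp": [-1, 0, 0.8], "delta_rot": [0, 0, 0], "claw": 0}, {"dp": [-1, 0, 0.8], "delta_rot": [0, 0, 0], "claw": 0}, {"dp": [-1, 0, 0.8], "delta_rot": [0, 0, 0], "claw": 0}, {"dp": [-1, 0, 0.8], "delta_rot": [0, 0, 0], "claw": 0}, {"dp": [-1, 0, 0.8], "delta_rot": [0, 0, 0], "claw": 0}, {"dp": [-1, 0, 0.8], "delta_rot": [0, 0, 0], "claw": 0}]}}

```text
time: 13.32
ee_pos: [0.5064, -0.0869, 0.03]
ee_rot: [[-0.215, -0.962, 0.17], [-0.733, 0.274, 0.622], [-0.645, 0.009, -0.764]]
ft_force: [0.6, 0.2, -0.3]
gripper_width: 0.0173
grasp_force: 49.9
```

```bash
python3 -c "
from st import *
show(50)"
```

```text
t 13.3167 F trim [ 0.49  0.35 -0.3 ] [ 3.1 33.5 16.5] [-0.05  0.16  0.34] [-20.  32. -12. -48. -61.  33.]
4 {"dp": [-3.2, 0.0, 2.7], "delta_rot": [0.06, 0.04, -0.06], "claw": 0}
3 {"dp": [-3.2, 0.0, 2.7], "delta_rot": [0.06, 0.04, -0.06], "claw": 0}
2 {"dp": [-3.2, 0.0, 2.7], "delta_rot": [0.06, 0.04, -0.06], "claw": 0}
1 {"dp": [-3.2, 0.0, 2.7], "delta_rot": [0.06, 0.04, -0.06], "claw": 0}
```

>>> {"op": "apply_moves", "data": {"rows": [{"dp": [-0.8, 0, 0.67], "delta_rot": [0, 0, 0], "claw": 0}, {"dp": [-0.8, 0, 0.67], "delta_rot": [0, 0, 0], "claw": 0}, {"dp": [-0.8, 0, 0.67], "delta_rot": [0, 0, 0], "claw": 0}, {"dp": [-0.8, 0, 0.67], "delta_rot": [0, 0, 0], "claw": 0}, {"dp": [-0.8, 0, 0.67], "delta_rot": [0, 0, 0], "claw": 0}, {"dp": [-0.8, 0, 0.67], "delta_rot": [0, 0, 0], "claw": 0}]}}

```text
time: 13.82
ee_pos: [0.5081, -0.0809, 0.03]
ee_rot: [[-0.215, -0.962, 0.17], [-0.733, 0.274, 0.622], [-0.645, 0.009, -0.764]]
ft_force: [-0.5, -0.4, -0.6]
gripper_width: 0.0177
grasp_force: 49.9
```

>>> {"op": "apply_moves", "data": {"rows": [{"dp": [-0.8, 0, 0.67], "delta_rot": [0, 0, 0], "claw": 0}, {"dp": [-0.8, 0, 0.67], "delta_rot": [0, 0, 0], "claw": 0}, {"dp": [-0.8, 0, 0.67], "delta_rot": [0, 0, 0], "claw": 0}, {"dp": [-0.8, 0, 0.67], "delta_rot": [0, 0, 0], "claw": 0}]}}

```text
time: 14.15
ee_pos: [0.5092, -0.0769, 0.03]
ee_rot: [[-0.215, -0.962, 0.17], [-0.733, 0.274, 0.622], [-0.645, 0.009, -0.764]]
ft_force: [0.9, 0.9, -1.0]
gripper_width: 0.0178
grasp_force: 49.9
```

>>> {"op": "apply_moves", "data": {"rows": [{"dp": [-0.8, 0, 0.67], "delta_rot": [0, 0, 0], "claw": 0}, {"dp": [-0.8, 0, 0.67], "delta_rot": [0, 0, 0], "claw": 0}, {"dp": [-0.8, 0, 0.67], "delta_rot": [0, 0, 0], "claw": 0}, {"dp": [-0.8, 0, 0.67], "delta_rot": [0, 0, 0], "claw": 0}, {"dp": [-0.8, 0, 0.67], "delta_rot": [0, 0, 0], "claw": 0}]}}

```text
time: 14.57
ee_pos: [0.5107, -0.0718, 0.0301]
ee_rot: [[-0.215, -0.962, 0.17], [-0.733, 0.274, 0.622], [-0.645, 0.009, -0.764]]
ft_force: [-0.4, 0.9, -0.5]
gripper_width: 0.0175
grasp_force: 49.9
```

>>> {"op": "apply_moves", "data": {"rows": [{"dp": [-0.8, 0, 0.67], "delta_rot": [0, 0, 0], "claw": 0}, {"dp": [-0.8, 0, 0.67], "delta_rot": [0, 0, 0], "claw": 0}, {"dp": [-0.8, 0, 0.67], "delta_rot": [0, 0, 0], "claw": 0}, {"dp": [-0.8, 0, 0.67], "delta_rot": [0, 0, 0], "claw": 0}, {"dp": [-0.8, 0, 0.67], "delta_rot": [0, 0, 0], "claw": 0}]}}

```text
time: 14.98
ee_pos: [0.5121, -0.0673, 0.0301]
ee_rot: [[-0.215, -0.962, 0.17], [-0.734, 0.274, 0.622], [-0.644, 0.009, -0.765]]
ft_force: [-1.4, -3.7, -0.1]
gripper_width: 0.0179
grasp_force: 49.9
```

>>> {"op": "apply_moves", "data": {"rows": [{"dp": [-0.8, 0, 0.67], "delta_rot": [0, 0, 0], "claw": 0}, {"dp": [-0.8, 0, 0.67], "delta_rot": [0, 0, 0], "claw": 0}, {"dp": [-0.8, 0, 0.67], "delta_rot": [0, 0, 0], "claw": 0}]}}

```text
time: 15.23
ee_pos: [0.513, -0.0639, 0.03]
ee_rot: [[-0.215, -0.962, 0.17], [-0.733, 0.274, 0.622], [-0.645, 0.009, -0.764]]
ft_force: [-1.3, -3.2, -0.8]
gripper_width: 0.0179
grasp_force: 49.9
```

Dragging at about 3.5 N; continue in half-millimetre rows.

>>> {"op": "apply_moves", "data": {"rows": [{"dp": [-0.4, 0, 0.34], "delta_rot": [0, 0, 0], "claw": 0}, {"dp": [-0.4, 0, 0.34], "delta_rot": [0, 0, 0], "claw": 0}, {"dp": [-0.4, 0, 0.34], "delta_rot": [0, 0, 0], "claw": 0}]}}

```text
time: 15.48
ee_pos: [0.5133, -0.0631, 0.03]
ee_rot: [[-0.215, -0.962, 0.17], [-0.734, 0.274, 0.621], [-0.644, 0.009, -0.765]]
ft_force: [-1.7, -7.7, 0.6]
gripper_width: 0.0177
grasp_force: 49.9
```

>>> {"op": "apply_moves", "data": {"rows": [{"dp": [-0.3, 0, 0.25], "delta_rot": [0, 0, 0], "claw": 0}, {"dp": [0, 0, 0], "delta_rot": [0, 0, 0], "claw": 0}, {"dp": [0, 0, 0], "delta_rot": [0, 0, 0], "claw": 0}]}}

```text
time: 15.73
ee_pos: [0.5134, -0.0631, 0.0301]
ee_rot: [[-0.215, -0.962, 0.17], [-0.735, 0.274, 0.621], [-0.644, 0.008, -0.765]]
ft_force: [-1.7, -5.8, 0.7]
gripper_width: 0.0177
grasp_force: 49.9
```

>>> {"op": "apply_moves", "data": {"rows": [{"dp": [-0.5, 0, 0.42], "delta_rot": [0, 0, 0], "claw": 0}, {"dp": [0, 0, 0], "delta_rot": [0, 0, 0], "claw": 0}, {"dp": [0, 0, 0], "delta_rot": [0, 0, 0], "claw": 0}]}}

```text
time: 15.98
ee_pos: [0.5135, -0.0631, 0.0301]
ee_rot: [[-0.215, -0.962, 0.17], [-0.735, 0.274, 0.62], [-0.643, 0.008, -0.766]]
ft_force: [-2.9, -8.6, 1.2]
gripper_width: 0.0176
grasp_force: 49.8
```

>>> {"op": "apply_moves", "data": {"rows": [{"dp": [-0.7, 0, 0.6], "delta_rot": [0, 0, 0], "claw": 0}, {"dp": [0, 0, 0], "delta_rot": [0, 0, 0], "claw": 0}, {"dp": [0, 0, 0], "delta_rot": [0, 0, 0], "claw": 0}]}}

```text
time: 16.23
ee_pos: [0.5136, -0.0631, 0.0301]
ee_rot: [[-0.214, -0.962, 0.17], [-0.736, 0.273, 0.619], [-0.642, 0.007, -0.767]]
ft_force: [-4.2, -11.4, 2.1]
gripper_width: 0.0177
grasp_force: 49.8
```

```bash
python3 -c "
from st import *
p,q,s=state(); print(stick_of(p,q),Rz(-f).apply(s['ft_force']))
a,b=tool(3,-20,16,0,0);rows(p,q,a,b,4)"
```

```text
(array([ 3.63157549, 58.32190049, 15.85007843]), array([-0.01766221, -0.0632854 ,  0.22999868])) [ -0.9468854  -12.12366281   2.09188729]
4 {"dp": [15.0, 0.1, -12.6], "delta_rot": [0.04, -0.02, -0.04], "claw": 0}
3 {"dp": [15.0, 0.1, -12.6], "delta_rot": [0.04, -0.02, -0.04], "claw": 0}
2 {"dp": [15.0, 0.1, -12.6], "delta_rot": [0.04, -0.02, -0.04], "claw": 0}
1 {"dp": [15.0, 0.1, -12.6], "delta_rot": [0.04, -0.02, -0.04], "claw": 0}
```

>>> {"op": "apply_moves", "data": {"rows": [{"dp": [4, 0, -3.4], "delta_rot": [0, 0, 0], "claw": 0}, {"dp": [15, 0, -12.6], "delta_rot": [0, 0, 0], "claw": 0}, {"dp": [22, 0, -18.6], "delta_rot": [0, 0, 0], "claw": 0}, {"dp": [26, 0, -22], "delta_rot": [0, 0, 0], "claw": 0}, {"dp": [26, 0, -22], "delta_rot": [0, 0, 0], "claw": 0}, {"dp": [26, 0, -22], "delta_rot": [0, 0, 0], "claw": 0}, {"dp": [26, 0, -22], "delta_rot": [0, 0, 0], "claw": 0}, {"dp": [26, 0, -22], "delta_rot": [0, 0, 0], "claw": 0}, {"dp": [22, 0, -18.6], "delta_rot": [0, 0, 0], "claw": 0}, {"dp": [15, 0, -12.6], "delta_rot": [0, 0, 0], "claw": 0}, {"dp": [8, 0, -6.7], "delta_rot": [0, 0, 0], "claw": 0}, {"dp": [0, 0, 0], "delta_rot": [0, 0, 0], "claw": 0}]}}

```text
time: 17.23
ee_pos: [0.4362, -0.3335, 0.0297]
ee_rot: [[-0.217, -0.961, 0.171], [-0.732, 0.276, 0.623], [-0.646, 0.009, -0.764]]
ft_force: [0.6, 0.7, -0.7]
gripper_width: 0.0177
grasp_force: 49.9
```

```bash
python3 - <<'E'
from plan import *
from station import manip
p,q,s=state(); l,e=stick_of(p,q); print(l,e,s["ft_force"])
d={n:manip.get_image(n) for n in("scene","top")};pickle.dump(d,open("i6.pkl","wb"))
for wp in [(-60,-230,90,0,0),(-110,-230,186,-40,-4.74),(-115.3,88.7,186,-40,-4.74)]:
    a,b=tool(*wp);print(a); rows(p,q,a,b);p,q=a,b
E
```

```text
[   2.38654729 -222.91904344   16.42403476] [-0.17866128  0.21543603  0.34893037] [ 0.63303824  0.71308982 -0.69525795]
[ 0.37470976 -0.32365523  0.104004  ]
3 {"dp": [-14.0, 20.8, -20.4], "delta_rot": [0.05, 0.07, -0.12], "claw": 0}
2 {"dp": [-14.0, 20.8, -20.4], "delta_rot": [0.05, 0.07, -0.12], "claw": 0}
1 {"dp": [-14.0, 20.7, -20.4], "delta_rot": [0.05, 0.07, -0.12], "claw": 0}

[ 0.3302103  -0.25494823  0.3196    ]
7 {"dp": [-25.7, 8.9, -18.6], "delta_rot": [0.27, 5.71, 0.65], "claw": 0}
6 {"dp": [-23.6, 9.1, -21.1], "delta_rot": [0.27, 5.71, 0.65], "claw": 0}
5 {"dp": [-21.3, 9.2, -23.4], "delta_rot": [0.27, 5.71, 0.65], "claw": 0}
4 {"dp": [-18.7, 9.4, -25.4], "delta_rot": [0.27, 5.71, 0.65], "claw": 0}
3 {"dp": [-16.0, 9.4, -27.2], "delta_rot": [0.27, 5.71, 0.65], "claw": 0}
2 {"dp": [-13.1, 9.5, -28.7], "delta_rot": [0.27, 5.71, 0.65], "claw": 0}
1 {"dp": [-10.1, 9.5, -29.9], "delta_rot": [0.27, 5.71, 0.65], "claw": 0}

[0.41092396 0.05340723 0.3196    ]
9 {"dp": [-35.2, 3.7, -0.0], "delta_rot": [0.0, 0.0, 0.0], "claw": 0}
8 {"dp": [-35.2, 3.7, -0.0], "delta_rot": [0.0, 0.0, 0.0], "claw": 0}
7 {"dp": [-35.2, 3.7, -0.0], "delta_rot": [0.0, 0.0, 0.0], "claw": 0}
6 {"dp": [-35.2, 3.7, -0.0], "delta_rot": [0.0, 0.0, 0.0], "claw": 0}
5 {"dp": [-35.2, 3.7, -0.0], "delta_rot": [0.0, 0.0, 0.0], "claw": 0}
4 {"dp": [-35.2, 3.7, -0.0], "delta_rot": [0.0, 0.0, 0.0], "claw": 0}
3 {"dp": [-35.2, 3.7, -0.0], "delta_rot": [0.0, 0.0, 0.0], "claw": 0}
2 {"dp": [-35.2, 3.7, -0.0], "delta_rot": [0.0, 0.0, 0.0], "claw": 0}
1 {"dp": [-35.2, 3.7, -0.0], "delta_rot": [0.0, 0.0, 0.0], "claw": 0}
```

>>> {"op": "apply_moves", "data": {"rows": [{"dp": [-7, 10.4, -10.2], "delta_rot": [0, 0, 0], "claw": 0}, {"dp": [-14, 20.8, -20.4], "delta_rot": [0, 0, 0], "claw": 0}, {"dp": [-14, 20.8, -20.4], "delta_rot": [0.15, 0.2, -0.36], "claw": 0}, {"dp": [-7, 10.4, -10.2], "delta_rot": [0, 0, 0], "claw": 0}, {"dp": [-25.7, 8.9, -18.6], "delta_rot": [0.27, 5.71, 0.65], "claw": 0}, {"dp": [-23.6, 9.1, -21], "delta_rot": [0.27, 5.71, 0.65], "claw": 0}, {"dp": [-21.3, 9.2, -23.4], "delta_rot": [0.27, 5.71, 0.65], "claw": 0}, {"dp": [-18.7, 9.4, -25.4], "delta_rot": [0.27, 5.71, 0.65], "claw": 0}, {"dp": [-16, 9.4, -27.2], "delta_rot": [0.27, 5.71, 0.65], "claw": 0}, {"dp": [-13, 9.5, -28.7], "delta_rot": [0.27, 5.71, 0.65], "claw": 0}, {"dp": [-10, 9.5, -30], "delta_rot": [0.27, 5.71, 0.65], "claw": 0}, {"dp": [0, 0, 0], "delta_rot": [0, 0, 0], "claw": 0}]}}

```text
time: 18.33
ee_pos: [0.3313, -0.2503, 0.3265]
ee_rot: [[-0.341, -0.94, 0.011], [-0.94, 0.341, -0.009], [0.004, -0.014, -1.0]]
ft_force: [0.1, 0.2, -1.6]
gripper_width: 0.0176
grasp_force: 49.9
```

>>> {"op": "apply_moves", "data": {"rows": [{"dp": [0, 0, 0], "delta_rot": [0, 0, 0], "claw": 0}, {"dp": [-15, 1.5, 0], "delta_rot": [0, 0, 0], "claw": 0}, {"dp": [-30, 3, 0], "delta_rot": [0, 0, 0], "claw": 0}, {"dp": [-35, 3.7, 0], "delta_rot": [0, 0, 0], "claw": 0}, {"dp": [-35, 3.7, 0], "delta_rot": [0, 0, 0], "claw": 0}, {"dp": [-35, 3.7, 0], "delta_rot": [0, 0, 0], "claw": 0}, {"dp": [-35, 3.7, 0], "delta_rot": [0, 0, 0], "claw": 0}, {"dp": [-35, 3.7, 0], "delta_rot": [0, 0, 0], "claw": 0}, {"dp": [-35, 3.7, 0], "delta_rot": [0, 0, 0], "claw": 0}, {"dp": [-30, 3.5, 0], "delta_rot": [0, 0, 0], "claw": 0}, {"dp": [-15, 1.5, 0], "delta_rot": [0, 0, 0], "claw": 0}, {"dp": [0, 0, 0], "delta_rot": [0, 0, 0], "claw": 0}]}}

```text
time: 19.33
ee_pos: [0.4055, 0.0406, 0.3176]
ee_rot: [[-0.348, -0.938, -0.005], [-0.938, 0.348, -0.0], [0.002, 0.004, -1.0]]
ft_force: [0.0, -0.3, -1.5]
gripper_width: 0.0177
grasp_force: 49.9
```

```bash
python3 - <<'E'
from plan import *
d=pickle.load(open("i6.pkl","rb"));o=mkt(T,np.array([2.39,-222.9,16.42])/1e3);Q=Rz(T[3])*R.from_euler("ZXY",[-.18,.2,.35],degrees=True)
for n in("scene","top"):
    im=d[n]["pixels"].astype(int); m=(im[...,2]-im[...,0]>30)
    for y in(-2,-10,-60,-110):
        a=proj(d[n],o+Q.apply(np.array([[9,y,12],[-9,y,12],[-9,y,0]])/1e3)); c=int(round(a[:,0].mean()))
        P=[np.interp(c,*zip(*sorted([tuple(proj(d[n],o+Q.apply(np.array([x,yy,z])/1e3))[0]) for yy in(-130,0)]))) for x,z in((9,12),(-9,0))]
        r=np.nonzero(m[int(P[0])-8:int(P[1])+9,c])[0]+int(P[0])-8
        print(n,y,c,"pred",np.round(P,1),"obs",(r.min(),r.max()+1) if len(r) else None)
p,q,s=state(); print(s["time"],stick_of(p,q),s["ft_force"])
a,b=tool(-115.3,88.7,126,-40,-4.74); rows(p,q,a,b)
E
```

```text
scene -2 385 pred [282.5 293.8] obs (np.int64(285), np.int64(294))
scene -10 388 pred [282.8 295.6] obs (np.int64(283), np.int64(296))
scene -60 411 pred [296.4 309.7] obs (np.int64(297), np.int64(310))
scene -110 436 pred [311.2 324.9] obs (np.int64(312), np.int64(325))
top -2 376 pred [251.6 262.3] obs (np.int64(253), np.int64(261))
top -10 379 pred [252.3 263.8] obs (np.int64(253), np.int64(263))
top -60 402 pred [264.  275.7] obs (np.int64(264), np.int64(275))
top -110 425 pred [275.6 287.6] obs (np.int64(276), np.int64(287))
19.3333 (array([-118.41462577,   74.7389597 ,  183.67928973]), array([ -4.22631097, -40.11516334,   0.32791019])) [ 4.05981518e-04 -3.09355830e-01 -1.51215886e+00]
2 {"dp": [-7.0, -0.4, 29.0], "delta_rot": [0.12, -0.06, 0.15], "claw": 0}
1 {"dp": [-7.0, -0.4, 29.0], "delta_rot": [0.12, -0.06, 0.15], "claw": 0}
```

>>> {"op": "apply_moves", "data": {"rows": [{"dp": [-7, -0.4, 29], "delta_rot": [0.12, -0.06, 0.15], "claw": 0}, {"dp": [-7, -0.4, 29], "delta_rot": [0.12, -0.06, 0.15], "claw": 0}, {"dp": [0, 0, 30], "delta_rot": [0, 0, 0], "claw": 0}, {"dp": [0, 0, 20], "delta_rot": [0, 0, 0], "claw": 0}, {"dp": [0, 0, 10], "delta_rot": [0, 0, 0], "claw": 0}, {"dp": [0, 0, 0], "delta_rot": [0, 0, 0], "claw": 0}, {"dp": [0, 0, 0], "delta_rot": [0, 0, 0], "claw": 0}, {"dp": [0, 0, 0], "delta_rot": [0, 0, 0], "claw": 0}]}}

```text
time: 20.0
ee_pos: [0.4121, 0.0506, 0.2023]
ee_rot: [[-0.357, -0.934, 0.005], [-0.934, 0.357, 0.0], [-0.002, -0.005, -1.0]]
ft_force: [0.5, -0.3, -0.9]
gripper_width: 0.018
grasp_force: 49.9
```

```bash
python3 - <<'E'
from plan import *
p,q,s=state(); print(stick_of(p,q),s["ft_force"],(G0p-p)*1e3)
rows(p,q,G0p+[0,0,.03],G0R,2)
E
```

```text
(array([-112.14668   ,   86.4853831 ,   68.91907435]), array([ -5.20764943, -39.88945743,  -0.37222829])) [ 0.54390865 -0.34376503 -0.87558662] [ -1.13765978   2.78893825 -52.65386204]
2 {"dp": [-1.1, 1.1, 11.3], "delta_rot": [-0.14, 0.06, -0.11], "claw": 0}
1 {"dp": [-1.1, 1.1, 11.3], "delta_rot": [-0.14, 0.06, -0.11], "claw": 0}
```

>>> {"op": "apply_moves", "data": {"rows": [{"dp": [-1.1, 1.1, 11.3], "delta_rot": [-0.14, 0.06, -0.11], "claw": 0}, {"dp": [-1.1, 1.1, 11.3], "delta_rot": [-0.14, 0.06, -0.11], "claw": 0}, {"dp": [0, 0, 0], "delta_rot": [0, 0, 0], "claw": 0}, {"dp": [0, 0, 0], "delta_rot": [0, 0, 0], "claw": 0}, {"dp": [0, 0, 0], "delta_rot": [0, 0, 0], "claw": 0}]}}

```text
time: 20.42
ee_pos: [0.4114, 0.0539, 0.1803]
ee_rot: [[-0.352, -0.936, 0.002], [-0.936, 0.352, 0.0], [-0.001, -0.002, -1.0]]
ft_force: [0.2, -0.5, -1.2]
gripper_width: 0.0174
grasp_force: 49.9
```

```bash
python3 - <<'E'
from plan import *
p,q,s=state(); print(stick_of(p,q),s["ft_force"],(G0p-p)*1e3)
rows(p,q,G0p+[0,0,.003],G0R,6)
E
```

```text
(array([-114.89819219,   89.38086143,   46.82687632]), array([ -4.77300055, -39.95688695,  -0.11275644])) [ 0.17216569 -0.48424437 -1.17677846] [ -0.35922898  -0.49775436 -30.72353056]
6 {"dp": [0.1, 0.0, 4.6], "delta_rot": [-0.01, 0.01, 0.01], "claw": 0}
5 {"dp": [0.1, 0.0, 4.6], "delta_rot": [-0.01, 0.01, 0.01], "claw": 0}
4 {"dp": [0.1, 0.0, 4.6], "delta_rot": [-0.01, 0.01, 0.01], "claw": 0}
3 {"dp": [0.1, 0.0, 4.6], "delta_rot": [-0.01, 0.01, 0.01], "claw": 0}
2 {"dp": [0.1, 0.0, 4.6], "delta_rot": [-0.01, 0.01, 0.01], "claw": 0}
1 {"dp": [0.1, 0.0, 4.6], "delta_rot": [-0.01, 0.01, 0.01], "claw": 0}
```

>>> {"op": "apply_moves", "data": {"rows": [{"dp": [0.2, 0, 4.6], "delta_rot": [0, 0, 0], "claw": 0}, {"dp": [0.2, 0, 4.6], "delta_rot": [0, 0, 0], "claw": 0}, {"dp": [0.2, 0, 4.6], "delta_rot": [0, 0, 0], "claw": 0}, {"dp": [0.2, 0, 4.6], "delta_rot": [0, 0, 0], "claw": 0}, {"dp": [0.2, 0, 4.6], "delta_rot": [0, 0, 0], "claw": 0}, {"dp": [0.2, 0, 4], "delta_rot": [0, 0, 0], "claw": 0}, {"dp": [0, 0, 1], "delta_rot": [0, 0, 0], "claw": 0}, {"dp": [0, 0, 1], "delta_rot": [0, 0, 0], "claw": 0}, {"dp": [0, 0, 0], "delta_rot": [0, 0, 0], "claw": 0}, {"dp": [0, 0, 0], "delta_rot": [0, 0, 0], "claw": 0}]}}

```text
time: 21.25
ee_pos: [0.4104, 0.0527, 0.1503]
ee_rot: [[-0.352, -0.936, 0.0], [-0.936, 0.352, -0.0], [0.0, -0.0, -1.0]]
ft_force: [0.4, 0.2, -0.4]
gripper_width: 0.0179
grasp_force: 49.9
```

>>> {"op": "apply_moves", "data": {"rows": [{"dp": [-0.4, 0, 0.6], "delta_rot": [0, 0, 0], "claw": 0}, {"dp": [0, 0, 0], "delta_rot": [0, 0, 0], "claw": 0}, {"dp": [0, 0, 0], "delta_rot": [0, 0, 0], "claw": 25}, {"dp": [0, 0, 0], "delta_rot": [0, 0, 0], "claw": 30}, {"dp": [0, 0, 0], "delta_rot": [0, 0, 0], "claw": 50}, {"dp": [0, 0, 0], "delta_rot": [0, 0, 0], "claw": 70}, {"dp": [0, 0, 0], "delta_rot": [0, 0, 0], "claw": 70}, {"dp": [0, 0, 0], "delta_rot": [0, 0, 0], "claw": 70}, {"dp": [0, 0, 0], "delta_rot": [0, 0, 0], "claw": 70}, {"dp": [0, 0, 0], "delta_rot": [0, 0, 0], "claw": 70}, {"dp": [0, 0, 0], "delta_rot": [0, 0, 0], "claw": 70}]}}

```text
time: 22.17
ee_pos: [0.4104, 0.053, 0.1496]
ee_rot: [[-0.352, -0.936, -0.0], [-0.936, 0.352, -0.001], [0.001, 0.0, -1.0]]
ft_force: [-0.5, 0.3, -0.4]
gripper_width: 0.0589
grasp_force: 0.0
```

Retreat up to the earlier viewing pose and compare numerically with the first pictures.

>>> {"op": "apply_moves", "data": {"rows": [{"dp": [0, 0, -8], "delta_rot": [0, 0, 0], "claw": 70}, {"dp": [0, 0, -20], "delta_rot": [0, 0, 0], "claw": 70}, {"dp": [0, 0, -30], "delta_rot": [0, 0, 0], "claw": 70}, {"dp": [0, 0, -35], "delta_rot": [0, 0, 0], "claw": 70}, {"dp": [0, 0, -35], "delta_rot": [0, 0, 0], "claw": 70}, {"dp": [4.5, 2.2, -25], "delta_rot": [0, 0, 1], "claw": 100}, {"dp": [0, 0, 0], "delta_rot": [0, 0, 0], "claw": 100}, {"dp": [0, 0, 0], "delta_rot": [0, 0, 0], "claw": 100}, {"dp": [0, 0, 0], "delta_rot": [0, 0, 0], "claw": 100}]}}

```text
time: 22.92
ee_pos: [0.4062, 0.0495, 0.3023]
ee_rot: [[-0.369, -0.93, -0.001], [-0.93, 0.369, -0.0], [0.001, 0.001, -1.0]]
ft_force: [-0.1, 0.3, -0.0]
gripper_width: 0.0799
grasp_force: 0.0
```

```bash
python3 - <<'E'
from plan import *
from station import manip
w=manip.get_image("wrist");pickle.dump(w,open("w7.pkl","wb")); w1=pickle.load(open("w1.pkl","rb"))
s=manip.get_state();print(s["time"],s["ee_pos"],s["ft_force"])
for ww in(w1,w):
    im=ww["pixels"].astype(int);m=(im[...,2]-im[...,0]>45)&(im[...,2]>120); m[:,:240]=0;m[:,310:]=0;m[:150]=0;m[262:]=0
    print([ (np.nonzero(m[y])[0].min(),np.nonzero(m[y])[0].max()) if m[y].any() else 0 for y in (164,166,168,170,174,192,204,213)], projw(ww,mks(S,np.array([0,-.205,.044]))), projw(ww,mks(S,np.array([0,-.23,0]))))
    # offcut region
    mm=(im[...,2]-im[...,0]>40);a=mm[130:215,150:200];print("offcut px",a.sum())
E
```

```text
22.9667 [0.40604825 0.04940397 0.30172727] [ 0.78674535 -0.65483562  0.25677157]
[0, 0, (np.int64(263), np.int64(275)), (np.int64(261), np.int64(276)), (np.int64(261), np.int64(277)), (np.int64(260), np.int64(278)), (np.int64(261), np.int64(278)), (np.int64(261), np.int64(278))] [[270.59279256 219.30202973]] [[269.59234058 164.64241177]]
offcut px 333
[0, 0, (np.int64(265), np.int64(273)), (np.int64(262), np.int64(276)), (np.int64(260), np.int64(277)), (np.int64(260), np.int64(277)), (np.int64(261), np.int64(278)), (np.int64(261), np.int64(278))] [[269.70716105 220.28903358]] [[268.60523185 165.62358578]]
offcut px 0
```

```bash
python3 -c "
from station import manip
print(manip.job_done())"
```

```text
the job is handed in; nothing more can be done
None
```

I handed the job in at about 23 s. The offcut went in under the guard until it met a firm end (about 12 N on the wrist sensor). The stick is back in its rest to about 1 mm by the wrist camera. No verdict came back, and I could not see the stop plate itself.

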